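Refit the kitchen utensil rail

ROBOT

A 7-joint arm with a two-finger parallel gripper is mounted at the origin on the work surface. World frame = base frame: x ahead of the robot, y to its left, z up, the work surface at z = 0. Lengths are in m, angles in rad, forces in N, time in s.
With the tool pointing down it reaches from about 0.4 to 0.85 m from the base axis. Payload 10.4 kg.
Tool frame: the origin (TCP) lies midway between the tips of the shut fingers; the grasp point (between the pads) lies 19 mm behind it; z points along the fingers, x is the direction in which the jaws open and shut, and the axes are right-handed (so a half turn about z gives the same grasp; the last joint's range is limited). The gripper opens to 85 mm and grips with 20 to 120 N. Pads are 22 mm wide; open, the fingers measure 114 mm over their backs; the gripper's body (76 mm by 85 mm) begins 54 mm behind the grasp point. The pads swing forward as they close: fully open they stand 13 mm farther back than shut.
Start: joints at [-1.139, 0.332, -0.065, 1.46, 0.022, 1.35, -0.088], TCP at [0.275, 0.561, 0.231] pointing down, gripper open.
Joint ranges: [-2.6, 2.6], [-0.5, 2.12], [-1.47, 1.34], [0.16, 2.42], [-1.27, 4.41], [0.06, 2.06], [-2.6, 2.6]. Speed limits (rad/s): [2.22, 2.22, 2.79, 2.79, 3.14, 3.14, 3.14].

INTERFACE

Orientations are given as a unit quaternion [x, y, z, w].
In Python, from workcell import telemetry, eyes, order gives the robot as it stands.
- The arm moves only by the tool servo_tool, never from a script. Its argument "deltas" is a list of rows, each a list of 3 entries, a list of its own where there are three numbers: the shift along the tool's x, y, z in cm, then the turn about the tool's z in rad, then the finger opening in cm, from 0 to 8.54. A call has 1 to 12 rows; each row shifts and turns the pose as measured when the row begins, along the tool's axes as they then stand; what a row does not reach is not made up. A row lasts 1/12 s, in which the tool goes at most 41.7 mm and 7.16 degrees, less where a joint would pass 70% of its speed; a pose out of reach is approached as far as the arm can. A call is refused whole if a number of a shift passes 4.17 or a number of a turn 0.125, either way. A call with a gripper value outside its range is refused whole. The fingers move at their own pace and stop on an object; "force" is the grip in N (left out, the last holds). Time passes only in rows, so rows that do not move let the fingers close. It gives the time, the measured TCP pose, the force and the opening at its end, in the units of the state.
- telemetry.get_obs(): the state, without advancing time (a new reading comes with each control period).
- eyes.camera(name): name is "scene" or "top" or "wrist"; returns (picture, depth): 384x512x3 uint8, blue, green, red; 384x512 float32, m along the optical axis (not along the pixel's ray), 0 where there is no reading.
- eyes.calibration(name): a dict with "fx", "fy", "cx", "cy" (pixels), "rvec" (rotation vector, rad) and "tvec" (3), from world to camera coordinates, as OpenCV has them. Camera axes: x right, y down, z forward; pixel columns grow to the right and rows downward; lengths in m; the calibration is good to about 2 mm. A picture is of the moment at which its call begins: read the wrist's pose just before it. calibration takes no time and is no camera call; for the wrist camera it gives the pose at the moment of the call.
- order.hand_in(): hands the job in, once; it reports no verdict.
The state is a dict: "clock": time; "joint_pos": joint angles; "joint_velocities": joint speeds; "tau": joint torques, N m; "position": TCP position; "ee_rot": TCP orientation; "ft_force": force on the tool from outside, world axes, zero at the start; "torque": the same for the moment, N m; "grip_width": opening from 0.0 (shut) to 1.0 (fully open).
Only numpy, scipy, OpenCV 4.12 (cv2) and the standard library are available. Lean on these libraries where they do the work, as an engineer would, in place of code of your own. Each camera call takes 0.05 s, during which the arm holds its last target. There are 200 camera calls.

TASK

Put the utensil rail back together: thread the wooden hook blocks that are there onto the steel rod one after another, the tallest first against the bracket and so on down to the shortest, then push the wooden end cap onto the rod until it is fully home. Next turn the slotted lock on top of the bracket a quarter turn clockwise to its stop with the flat-bladed key (never with the fingers themselves), and put the key back upright in the slot of its wooden stand. Leave the egg cup and the pepper box where they are.

Things in the scene. Friction and masses are not known exactly. Their poses are not given: they have to be found in the camera images.
- bracket: Fixed rail bracket: wooden block 70 x 70 mm, top at 142 mm, on a foot plate 110 (x) x 90 (y) x 12 mm. Origin: centre of the underside. A level steel rod, 14 mm in diameter, leaves its -y face (35 mm from the centre) at x = 0, 125 mm above the table, and runs 210 mm along the bracket's -y (roughly world -y) to its free end; the last 6 mm taper to 8 mm.
- rod_root (a point): Where the rod's axis leaves the bracket's face (axes as the bracket's).
- rod_tip (a point): Centre of the rod's free end (axes as the bracket's).
- block_a: Upright wooden hook block, 56 mm wide (own x), 52 mm thick (own y), 92 mm tall; plain through-hole of 26 mm diameter along own y, its centre 22 mm below the top. A steel peg sticks out 12 mm on each narrow side, 5 to 14 mm above the foot. Same either way round. About 0.3 kg, heavy 8 mm steel sole. Stands on the table; origin centre of the underside. May be absent.
- block_b: Upright wooden hook block, 56 mm wide (own x), 52 mm thick (own y), 80 mm tall; plain through-hole of 26 mm diameter along own y, its centre 22 mm below the top. A steel peg sticks out 12 mm on each narrow side, 5 to 14 mm above the foot. Same either way round. About 0.3 kg, heavy 8 mm steel sole. Stands on the table; origin centre of the underside. May be absent.
- block_c: Upright wooden hook block, 56 mm wide (own x), 52 mm thick (own y), 68 mm tall; plain through-hole of 26 mm diameter along own y, its centre 22 mm below the top. A steel peg sticks out 12 mm on each narrow side, 5 to 14 mm above the foot. Same either way round. About 0.3 kg, heavy 8 mm steel sole. Stands on the table; origin centre of the underside. May be absent.
- block_d: Upright wooden hook block, 56 mm wide (own x), 52 mm thick (own y), 56 mm tall; plain through-hole of 26 mm diameter along own y, its centre 22 mm below the top. A steel peg sticks out 12 mm on each narrow side, 5 to 14 mm above the foot. Same either way round. About 0.3 kg, heavy 8 mm steel sole. Stands on the table; origin centre of the underside. May be absent.
- hole_a (a point): Centre of the hole of block_a, half way through its thickness (axes as the block's, y along the hole).
- hole_b (a point): Centre of the hole of block_b, half way through its thickness (axes as the block's, y along the hole).
- hole_c (a point): Centre of the hole of block_c, half way through its thickness (axes as the block's, y along the hole).
- hole_d (a point): Centre of the hole of block_d, half way through its thickness (axes as the block's, y along the hole).
- cap: Wooden end cap, a block 50 x 56 x 50 mm (x, y, z) with a blind hole of 20 mm diameter, 40 mm deep, opening in the middle of its +y face; 0.10 kg. It stands with the hole level, 25 mm above the table. Origin: centre of the underside.
- cap_mouth (a point): Centre of the mouth of the cap's hole (axes as the cap's).
- cap_seat (a point): Centre of the closed bottom of the cap's hole, 40 mm in; it meets the rod's tip when the cap is home.
- lock (a joint): Turn of the slotted lock on the bracket's top, rad: 0 open (slot along the bracket's x), growing clockwise seen from above to a stop at 1.57 (locked, slot along the bracket's y). It starts at 0 to 0.25, turns about a vertical axis through the bracket's centre and needs about 0.06 N m; stays where it is left.
- lockhead: Steel head of the lock, turning with it, about 54 x 46 mm: a straight slot 8 mm wide and 12 mm deep, open at both ends, runs along its own x. The top of the head is 159 mm, the slot's floor 147 mm above the table. Must not be touched by the fingers.
- slot (a point): Middle of the slot's floor (x axis along the slot, turning with the lock).
- key: Flat-bladed key standing upright: below, a steel blade 36 (x) x 4 (y) mm, 30 mm long; above it a dark wooden handle 50 (x) x 20 (y) x 50 mm, so 80 mm tall in all. Origin: middle of the blade's lower end; z up. 0.12 kg. Held upright in the stand at the start.
- stand: Fixed wooden key stand 90 (x) x 70 (y) x 34 mm with a slot 48 (x) x 9 (y) mm right through it; the key's blade hangs in the slot and its handle rests on the top. Origin: centre of the underside.
- egg_cup: Ceramic egg cup, bystander, 48 mm across, 58 mm tall. Origin centre of the underside.
- pepper_box: Small wooden pepper box with swivel lid, bystander, 76 x 76 x 74 mm. Origin centre of the underside.
Not all that is in view belongs to the job. Leave any red or yellow look-alike of the cap alone.

How it is judged:
On the way, in this order (a step that is already met when the one before it is completed fails the run):
1. the tallest (92 mm) hook block is on the rod (x of hole_a in the frame of bracket between -0.01 and 0.01 m and z of hole_a in the frame of bracket between 0.115 and 0.135 m and y of hole_a in the frame of bracket between -0.242 and -0.05 m), for 0.2 s.
2. the 80 mm hook block is on the rod (x of hole_b in the frame of bracket between -0.01 and 0.01 m and z of hole_b in the frame of bracket between 0.115 and 0.135 m and y of hole_b in the frame of bracket between -0.242 and -0.05 m), for 0.2 s.
3. the 68 mm hook block is on the rod (x of hole_c in the frame of bracket between -0.01 and 0.01 m and z of hole_c in the frame of bracket between 0.115 and 0.135 m and y of hole_c in the frame of bracket between -0.242 and -0.05 m), for 0.2 s.
4. the shortest (56 mm) hook block is on the rod (x of hole_d in the frame of bracket between -0.01 and 0.01 m and z of hole_d in the frame of bracket between 0.115 and 0.135 m and y of hole_d in the frame of bracket between -0.242 and -0.05 m), for 0.2 s.
5. the end cap is fully home on the rod (angle between the y axis of cap and the y axis of bracket, either way round below 0.3 rad and x of cap_seat in the frame of bracket between -0.01 and 0.01 m and z of cap_seat in the frame of bracket between 0.115 and 0.135 m and y of cap_seat in the frame of bracket between -0.254 and -0.235 m and y of cap_mouth in the frame of bracket above -0.22 m), for 0.2 s.
6. the lock is turned to its stop, the cap still home (all of step 5 and value of joint lock above 1.4 rad), for 0.2 s.
At the end, for the whole second after the job is handed in: Each block present hangs on the rod (hole within 10 mm of its axis), taller ones nearer the bracket; cap home (hole bottom within 9 mm of the rod tip); lock past 1.40 rad; key upright in its stand's slot (within 8 mm, tilt under 0.2 rad); cap and key at rest (all of step 1 and all of step 2 and all of step 3 and all of step 4 and all of step 6 and ((y of hole_a in the frame of bracket above -0.05 m and y of hole_b in the frame of bracket below -0.05 m) or (y of hole_a in the frame of bracket above -0.08 m and y of hole_b in the frame of bracket below -0.08 m) or (y of hole_a in the frame of bracket above -0.125 m and y of hole_b in the frame of bracket below -0.125 m) or (y of hole_a in the frame of bracket above -0.17 m and y of hole_b in the frame of bracket below -0.17 m) or (y of hole_a in the frame of bracket above -0.24 m and y of hole_b in the frame of bracket below -0.24 m)) and ((y of hole_a in the frame of bracket above -0.05 m and y of hole_c in the frame of bracket below -0.05 m) or (y of hole_a in the frame of bracket above -0.08 m and y of hole_c in the frame of bracket below -0.08 m) or (y of hole_a in the frame of bracket above -0.125 m and y of hole_c in the frame of bracket below -0.125 m) or (y of hole_a in the frame of bracket above -0.17 m and y of hole_c in the frame of bracket below -0.17 m) or (y of hole_a in the frame of bracket above -0.24 m and y of hole_c in the frame of bracket below -0.24 m)) and ((y of hole_a in the frame of bracket above -0.05 m and y of hole_d in the frame of bracket below -0.05 m) or (y of hole_a in the frame of bracket above -0.08 m and y of hole_d in the frame of bracket below -0.08 m) or (y of hole_a in the frame of bracket above -0.125 m and y of hole_d in the frame of bracket below -0.125 m) or (y of hole_a in the frame of bracket above -0.17 m and y of hole_d in the frame of bracket below -0.17 m) or (y of hole_a in the frame of bracket above -0.24 m and y of hole_d in the frame of bracket below -0.24 m)) and ((y of hole_b in the frame of bracket above -0.05 m and y of hole_c in the frame of bracket below -0.05 m) or (y of hole_b in the frame of bracket above -0.08 m and y of hole_c in the frame of bracket below -0.08 m) or (y of hole_b in the frame of bracket above -0.125 m and y of hole_c in the frame of bracket below -0.125 m) or (y of hole_b in the frame of bracket above -0.17 m and y of hole_c in the frame of bracket below -0.17 m) or (y of hole_b in the frame of bracket above -0.24 m and y of hole_c in the frame of bracket below -0.24 m)) and ((y of hole_b in the frame of bracket above -0.05 m and y of hole_d in the frame of bracket below -0.05 m) or (y of hole_b in the frame of bracket above -0.08 m and y of hole_d in the frame of bracket below -0.08 m) or (y of hole_b in the frame of bracket above -0.125 m and y of hole_d in the frame of bracket below -0.125 m) or (y of hole_b in the frame of bracket above -0.17 m and y of hole_d in the frame of bracket below -0.17 m) or (y of hole_b in the frame of bracket above -0.24 m and y of hole_d in the frame of bracket below -0.24 m)) and ((y of hole_c in the frame of bracket above -0.05 m and y of hole_d in the frame of bracket below -0.05 m) or (y of hole_c in the frame of bracket above -0.08 m and y of hole_d in the frame of bracket below -0.08 m) or (y of hole_c in the frame of bracket above -0.125 m and y of hole_d in the frame of bracket below -0.125 m) or (y of hole_c in the frame of bracket above -0.17 m and y of hole_d in the frame of bracket below -0.17 m) or (y of hole_c in the frame of bracket above -0.24 m and y of hole_d in the frame of bracket below -0.24 m)) and x of key in the frame of stand between -0.008 and 0.008 m and y of key in the frame of stand between -0.006 and 0.006 m and z of key in the frame of stand below 0.01 m and angle between key's own z axis and vertical below 0.2 rad and linear speed of each of cap, key below 0.03 m/s); the robot touches nothing.
It fails at once if the egg cup or the pepper box is shoved more than 80 mm (distance of any of egg_cup, pepper_box from where it was at the start of the episode above 0.08 m).
It fails at once if the fingers touch the lock itself (contact force between the fingers and lockhead above 2 N).
Of block_a, block_b, block_c, block_d only 2 to 3 are there at a start; the rules pass over those that are not, and their reading is None.
At some moment in a run one of block_a, block_b, block_c, block_d may be knocked a few centimetres aside while the robot is not near it.
It also fails if it takes over 208 s, if anything falls off the work surface, if the arm or the gripper's body presses on something with over 40 N, if the wrist force passes 120 N, or if a joint passes its speed limit or range.

## Working session

There is one attempt and no reset: what is moved stays moved. The work goes in short steps, Python scripts to look and compute and a tool call to move; the robot and the scene stay as the last step left them, time stands still between calls to the robot, and variables do not carry over. Pictures are saved under pics/ and viewed, about 12 in all and at most 16, crops included, and the job is handed in when it is done.

Besides the shell and the picture viewer there is one more tool, called after "Call:" as name(argument=value, ...), one argument or row to a line, values as JSON. servo_tool: Moves the arm, as the interface text tells. Its arguments: {"type":"object","properties":{"deltas":{"type":"array"},"force":{"type":"number"}},"required":["deltas"]}

```bash
mkdir -p pics; ls; cat > h.py <<'E'
import numpy as np, cv2
from workcell import telemetry, eyes, order
from scipy.spatial.transform import Rotation as R
def cam(name):
    c=eyes.calibration(name); p,d=eyes.camera(name)
    K=np.array([[c['fx'],0,c['cx']],[0,c['fy'],c['cy']],[0,0,1]])
    Rm=cv2.Rodrigues(np.array(c['rvec'],float))[0]; t=np.array(c['tvec'],float).ravel()
    return p,d,K,Rm,t
def cloud(d,K,Rm,t):
    v,u=np.mgrid[0:d.shape[0],0:d.shape[1]]
    P=np.stack([(u-K[0,2])/K[0,0]*d,(v-K[1,2])/K[1,1]*d,d],-1)
    W=(P-t)@Rm
    W[d<=0]=np.nan
    return W
def st():
    o=telemetry.get_obs(); r=R.from_quat(o['ee_rot']).as_matrix()
    print('t',round(o['clock'],2),'p',np.round(o['position'],4),'x',np.round(r[:,0],3),'z',np.round(r[:,2],3),'f',np.round(o['ft_force'],1),'g',round(o['grip_width'],3),'q',np.round(o['joint_pos'],2))
    return o,r
E
python3 - <<'E'
from h import *
st()
for n in ['scene','top']:
    p,d,K,Rm,t=cam(n); cv2.imwrite(f'pics/{n}0.png',p); np.savez(f'{n}0.npz',p=p,d=d,K=K,R=Rm,t=t)
    print(n,K[0,0],-Rm.T@t, Rm[2])
E
```

```text
pics
t 0.0 p [0.2744 0.5611 0.2305] x [ 0.439  0.898 -0.001] z [-0.001 -0.001 -1.   ] f [ 0.3  0.7 -0.2] g 0.999 q [-1.14  0.33 -0.06  1.46  0.02  1.35 -0.09]
scene 485.02077930616446 [1.42295584 0.19548211 0.81092817] [-0.77013035 -0.16286536 -0.61674477]
top 469.69493262721414 [0.24732847 0.02183849 1.26384695] [ 0.21225731 -0.01415654 -0.97711127]
```

View pics/scene0.png

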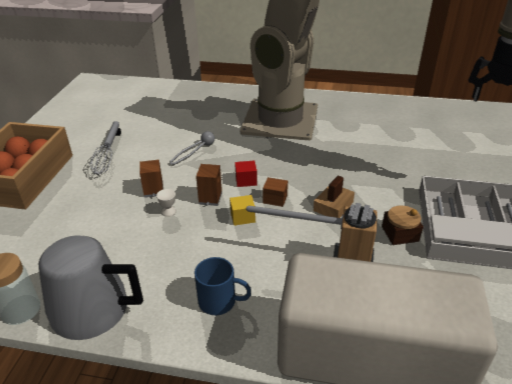

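View pics/top0.png

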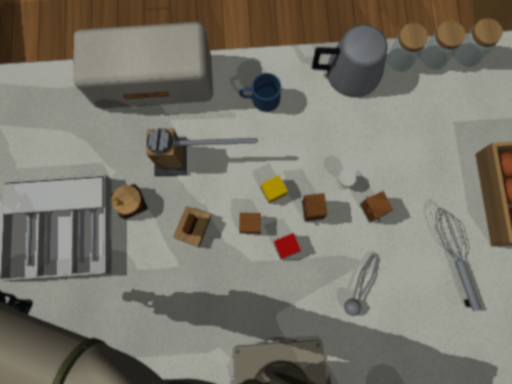

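Scene: bracket and lock at (358,225), rod running left to (250,210). There are two tall brown blocks at (151,178) and (209,184), a smaller brown one at (275,191), and red and yellow decoys. The key in its stand is at (335,197). In the top view the bracket is at (163,140), the stand at (193,226), and brown items at (250,222), (314,206) and (376,206).

```bash
python3 - <<'E'
from h import *
S={}
for n in ['top','scene']:
    z=np.load(f'{n}0.npz'); W=cloud(z['d'],z['K'],z['R'],z['t']); p=z['p']
    hsv=cv2.cvtColor(p,cv2.COLOR_BGR2HSV)
    H,s,V=cv2.split(hsv)
    print(n,'table z',np.nanmedian(W[150:250,200:300,2]))
    if n=='top':
        for u,v in [(314,206),(376,206),(250,222),(193,215),(193,226),(163,140),(230,142),(250,141),(275,188),(287,246),(348,178),(128,200)]:
            print((u,v),np.round(W[v,u],3),hsv[v,u])
    m=((W[...,2]>0.03)&(W[...,2]<0.1)&(W[...,0]>.2)&(W[...,0]<.75)&(abs(W[...,1])<.4)).astype(np.uint8)
    k,lab,stt,_=cv2.connectedComponentsWithStats(m)
    for i in range(1,k):
        if stt[i,4]<60: continue
        q=W[lab==i]; top=np.nanpercentile(q[:,2],95); tq=q[q[:,2]>top-.008]
        r=cv2.minAreaRect((tq[:,:2]*1000).astype(np.float32))
        print(i,stt[i],'top',top.round(4),'c',np.round(r[0],1),np.round(r[1],1),round(r[2],1),'hsv',np.median(hsv[lab==i],0))
E
```

```text
top table z 0.00037880100921466826
(314, 206) [ 0.447 -0.119  0.094] [ 14 175  93]
(376, 206) [ 0.438 -0.28   0.076] [ 14 174 104]
(250, 222) [0.424 0.046 0.049] [ 14 172 107]
(193, 215) [0.447 0.189 0.082] [ 15 152  67]
(193, 226) [0.422 0.193 0.061] [ 11 181  24]
(163, 140) [0.626 0.244 0.16 ] [105  10 106]
(230, 142) [0.618 0.081 0.131] [ 96  12 105]
(250, 141) [0.618 0.031 0.13 ] [105  10 107]
(275, 188) [ 0.51  -0.026  0.048] [ 25 255 166]
(287, 246) [ 0.355 -0.045  0.054] [  1 237 139]
(348, 178) [ 0.523 -0.222  0.049] [ 43  11 167]
(128, 200) [0.503 0.36  0.057] [ 17 127 148]
1 [258  97  19  12 154] top 0.0904 c [745.  -23.2] [ 9.6 45.6] 0.4 hsv [105. 146.  44.]
3 [151 146  31  21 272] top 0.0956 c [599.1 248.2] [29.7 75.4] 27.1 hsv [ 17. 130.  58.]
4 [338 169  18  18 254] top 0.0606 c [ 523.1 -216.1] [45.4 45.7] 57.2 hsv [ 34.  14. 165.]
5 [260 175  28  27 427] top 0.0537 c [511.2 -22.4] [50.5 56.7] 22.9 hsv [ 25. 255. 165.]
6 [113 184  33  34 776] top 0.0646 c [504.7 363.3] [72.  72.9] 86.3 hsv [ 17. 127. 128.]
7 [362 191  31  30 561] top 0.0838 c [ 442.  -287.2] [55.7 53.8]
[... 619 characters left out ...]
3 724] top 0.0929 c [ 453.4 -122.5] [63.2 52.5] 3.6 hsv [ 12. 170.  62.]
5 [262 177  26  21 397] top 0.0517 c [428.4  47.6] [56.8 57.2] 85.5 hsv [ 12. 170. 111.]
6 [313 176  41  35 724] top 0.0834 c [431.5 202.2] [20.6 50.8] 63.1 hsv [ 15. 131.  77.]
7 [156 189  19  19 275] top 0.0579 c [ 526.1 -215.7] [47.6 45.2] 20.2 hsv [ 20.  26. 185.]
8 [229 195  25  22 384] top 0.0516 c [514.5 -20.9] [55.1 56.7] 22.3 hsv [ 23.  193.  191.5]
9 [383 205  36  32 857] top 0.0623 c [508.4 364.4] [78.1 69.9] 1.4 hsv [ 15. 130. 124.]
10 [337 241  36  21 547] top 0.0972 c [665.7 256. ] [69.   7.9] 85.9 hsv [ 15. 131.  77.]
11 [210 257  16  22 186] top 0.0889 c [746.8 -21.1] [ 6.1 31.6] 0.1 hsv [106. 134.  42.]
```

```bash
python3 - <<'E'
from h import *
for n in ['top','scene']:
    z=np.load(f'{n}0.npz'); W=cloud(z['d'],z['K'],z['R'],z['t'])
    m=(W[...,2]>0.11)&(W[...,2]<0.145)&(W[...,0]>.55)&(W[...,0]<.68)&(W[...,1]<.195)&(W[...,1]>-.05)
    q=W[m]; l=cv2.fitLine(q.astype(np.float32),cv2.DIST_HUBER,0,.01,.01).ravel()
    print(n,'rod n',len(q),l.round(4),'y range',q[:,1].min().round(4),q[:,1].max().round(4),'zmax',np.percentile(q[:,2],90))
    print('x at y=0,.2',[round(l[3]+(y-l[4])*l[0]/l[1],4) for y in (0,.2)])
    m=(W[...,2]>0.15)&(W[...,2]<0.175)&(W[...,0]>.55)&(W[...,0]<.7)&(W[...,1]<.33)&(W[...,1]>.17)
    q=W[m]; print('lock',len(q),q.mean(0).round(4),(q.min(0)+q.max(0))[:2]/2,np.ptp(q,axis=0))
    # foot plate
    m=(W[...,2]>0.135)&(W[...,2]<0.148)&(W[...,0]>.55)&(W[...,0]<.7)&(W[...,1]<.33)&(W[...,1]>.2)
    q=W[m]; print('btop',len(q),cv2.minAreaRect((q[:,:2]*1000).astype(np.float32)))
    vs=np.where(((W[...,2]>0.15)&(W[...,2]<0.175)&(W[...,0]>.55)&(W[...,0]<.7)&(W[...,1]<.33)&(W[...,1]>.17)))
    print(vs[1].min(),vs[1].max(),vs[0].min(),vs[0].max())
    c=z['p'][vs[0].min()-10:vs[0].max()+10,vs[1].min()-10:vs[1].max()+10]
    cv2.imwrite(f'pics/lock_{n}.png',cv2.resize(c,None,fx=6,fy=6,interpolation=cv2.INTER_CUBIC))
a,b=[cv2.imread(f'pics/lock_{n}.png') for n in ('top','scene')]
h=max(a.shape[0],b.shape[0]);f=lambda i:cv2.copyMakeBorder(i,0,h-i.shape[0],0,0,0)
cv2.imwrite('pics/lock.png',np.hstack([f(a),f(b)])); print(h)
E
```

```text
top rod n 399 [0.0371 0.9993 0.0031 0.6221 0.1038 0.1301] y range 0.0129 0.1949 zmax 0.13338020280972476
x at y=0,.2 [np.float32(0.6182), np.float32(0.6256)]
lock 327 [0.6277 0.2558 0.1578] [0.62687996 0.25487394] [0.06106283 0.05320287 0.01430564]
btop 390 ((627.9688720703125, 250.36106872558594), (82.69691467285156, 69.85052490234375), 85.8670425415039)
148 170 129 153
scene rod n 529 [ 3.920e-02  9.992e-01 -3.000e-04  6.292e-01  1.063e-01  1.278e-01] y range 0.0122 0.1948 zmax 0.13157106386529116
x at y=0,.2 [np.float32(0.625), np.float32(0.6328)]
lock 332 [0.6354 0.2572 0.1573] [0.63128202 0.25709099] [0.06175662 0.0498752  0.01158779]
btop 498 ((633.2471923828125, 256.3013916015625), (71.30734252929688, 72.66040802001953), 86.31973266601562)
347 372 203 224
264
```

View pics/lock.png

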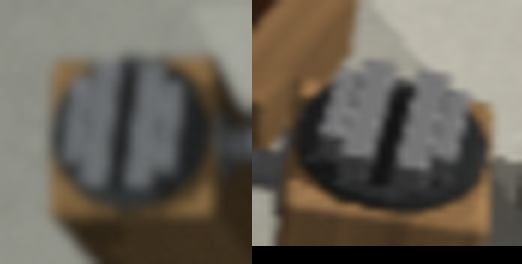

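The lock slot runs nearly along world x, about 0.06 rad clockwise from the bracket's x. The rod points along (-0.038, -1). Blocks a and b plus the cap are present. Next I go above block a.

Call:
servo_tool(
  deltas=[
    [[0, 0, 0], 0.116, 8.54],
    [[0, 0, 0], 0.116, 8.54],
    [[0, 0, 0], 0.116, 8.54],
    [[0, 0, 0], 0.116, 8.54],
    [[0, 0, 0], 0.116, 8.54],
    [[0, 0, 0], 0.116, 8.54],
    [[0, 0, 0], 0.116, 8.54],
    [[0, 0, 0], 0.116, 8.54],
    [[0, 0, 0], 0.116, 8.54],
    [[0, 0, 0], 0.116, 8.54],
  ],
  force=40,
)

```text
clock: 0.93
position: [0.2736, 0.5587, 0.2254]
ee_rot: [0.999, -0.047, -0.002, 0.005]
ft_force: [-0.5, -0.1, -1.2]
grip_width: 0.999
```

Call:
servo_tool(
  deltas=[
    [[1, 4, 0], 0, 8.54],
    [[1, 4, 0], 0, 8.54],
    [[1, 4, 0], 0, 8.54],
    [[1, 4, 0], 0, 8.54],
    [[1, 4, 0], 0, 8.54],
    [[1, 4, 0], 0, 8.54],
    [[1, 4, 0], 0, 8.54],
    [[1, 4, 0], 0, 8.54],
    [[1, 4, 0], 0, 8.54],
    [[1, 4, 0], 0, 8.54],
    [[1, 4, 0], 0, 8.54],
    [[1, 4, 0], 0, 8.54],
  ],
)

```text
clock: 1.93
position: [0.3383, 0.0667, 0.2227]
ee_rot: [0.999, -0.046, -0.006, 0.008]
ft_force: [2.4, -0.8, 0.1]
grip_width: 1.003
```

Call:
servo_tool(
  deltas=[
    [[1, 4, 0], 0, 8.54],
    [[1, 4, 0], 0, 8.54],
    [[1, 4, 0], 0, 8.54],
    [[1, 4, 0], 0, 8.54],
    [[1, 4, 0], 0, 8.54],
  ],
)

```text
clock: 2.35
position: [0.3663, -0.1399, 0.2242]
ee_rot: [0.999, -0.046, -0.006, 0.006]
ft_force: [1.7, 1.0, 0.3]
grip_width: 1.001
```

```bash
python3 - <<'E'
from h import *
st()
p,d,K,Rm,t=cam('wrist'); cv2.imwrite('pics/w1.png',p); o,r=st(); np.savez('w1.npz',p=p,d=d,K=K,R=Rm,t=t)
c=-Rm.T@t; print('cam',c,'in tool',r.T@(c-np.array(o['position'])),'axis',r.T@Rm[2], 'right',r.T@Rm[0])
E
```

```text
t 2.35 p [ 0.3663 -0.1399  0.2242] x [ 0.996 -0.092 -0.011] z [-0.012 -0.011 -1.   ] f [1.7 1.  0.3] g 1.001 q [-0.77 -0.39  0.82  2.06  0.3   1.38 -0.14]
t 2.4 p [ 0.3666 -0.1476  0.2246] x [ 0.995 -0.1   -0.01 ] z [-0.011 -0.012 -1.   ] f [-0.9 -5.8 -0.2] g 1.0 q [-0.77 -0.39  0.84  2.05  0.31  1.38 -0.13]
cam [ 0.37528416 -0.05409505  0.3657146 ] in tool [-0.00217854 -0.09201218 -0.14238081] axis [3.98487324e-04 3.28418027e-01 9.44532392e-01] right [ 0.99997322 -0.00703355  0.00202372]
```

View pics/w1.png

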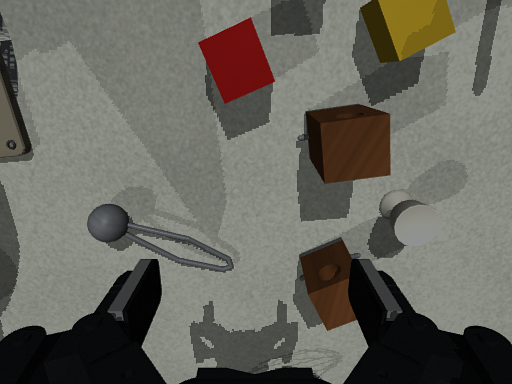

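Wrist view: block a has its top at (348,145) with its hole on the +y face and a peg on -x. Block b is at (330,285) with its hole facing roughly +y, turned about 20°. The egg cup is at (410,220) on the +x side. Next I measure the block tops.

```bash
cat >> h.py <<'E'
def tops(W,boxes):
    for nm,(x0,x1,y0,y1,z0,z1) in boxes.items():
        m=(W[...,0]>x0)&(W[...,0]<x1)&(W[...,1]>y0)&(W[...,1]<y1)&(W[...,2]>z0)&(W[...,2]<z1)
        q=W[m]
        if len(q)<20: print(nm,'none');continue
        r=cv2.minAreaRect((q[:,:2]*1000).astype(np.float32)); print(nm,len(q),np.round(r[0],1),np.round(r[1],1),round(r[2],1),'z',np.median(q[:,2]).round(4))
def go(x,y,z,yaw):
    "deltas in tool cm and turn to world target, yaw = tool x direction (deg)"
    o,r=st(); d=np.array([x,y,z])-o['position']; a=np.degrees(np.arctan2(r[1,0],r[0,0]))
    t=-np.radians((yaw-a+90)%180-90)
    print('before turn',np.round(100*r.T@d,2),'turn',round(t,3),'after turn',np.round(100*(r@R.from_euler('z',t).as_matrix()).T@d,2))
E
python3 - <<'E'
from h import *
z=np.load('w1.npz'); W=cloud(z['d'],z['K'],z['R'],z['t'])
tops(W,{'a':(.38,.52,-.2,-.06,.087,.1),'b':(.38,.52,-.36,-.22,.075,.09)})
print(np.nanmedian(W[180:200,20:200,2]))
go(.451,-.123,.19,2)
E
```

```text
a 4245 [ 450.2 -122.3] [56.2 52.4] 2.8 z 0.092
b 1612 [ 436.8 -287.9] [46.  54.3] 20.6 z 0.0801
0.00030356843051080083
t 2.4 p [ 0.3666 -0.1476  0.2246] x [ 0.995 -0.1   -0.01 ] z [-0.011 -0.012 -1.   ] f [-0.9 -5.8 -0.2] g 1.0 q [-0.77 -0.39  0.84  2.05  0.31  1.38 -0.13]
before turn [ 8.18 -3.34  3.33] turn -0.135 after turn [ 8.56 -2.2   3.33]
```

Call:
servo_tool(
  deltas=[
    [[0, 0, 0], -0.1, 8.54],
    [[0, 0, 0], -0.04, 8.54],
    [[2.9, -0.7, 0], 0, 8.54],
    [[2.9, -0.7, 0], 0, 8.54],
    [[2.9, -0.7, 0], 0, 8.54],
    [[0, 0, 0], 0, 8.54],
    [[0, 0, 0], 0, 8.54],
  ],
)

```text
clock: 2.98
position: [0.4549, -0.129, 0.2226]
ee_rot: [1.0, 0.016, -0.005, 0.006]
ft_force: [-0.4, -0.8, -0.6]
grip_width: 0.999
```

```bash
python3 -c "
from h import *
go(.450,-.122,.06,2.8)"
```

```text
t 2.98 p [ 0.4549 -0.129   0.2226] x [ 0.999  0.032 -0.01 ] z [-0.01  -0.012 -1.   ] f [-0.4 -0.8 -0.6] g 0.999 q [-0.97 -0.09  1.12  1.9   0.1   1.3   0.14]
before turn [-0.29 -0.9  16.25] turn -0.017 after turn [-0.28 -0.91 16.25]
```

Call:
servo_tool(
  deltas=[
    [[-0.3, -0.9, 1], -0.017, 8.54],
    [[0, 0, 3.5], 0, 8.54],
    [[0, 0, 3.5], 0, 8.54],
    [[0, 0, 3.5], 0, 8.54],
    [[0, 0, 3], 0, 8.54],
    [[0, 0, 2.3], 0, 8.54],
    [[0, 0, 0], 0, 8.54],
  ],
)

```text
clock: 3.57
position: [0.4493, -0.1189, 0.0487]
ee_rot: [1.0, 0.026, -0.003, 0.001]
ft_force: [-1.4, -0.1, -1.4]
grip_width: 1.0
```

```bash
python3 -c "
from h import *
go(.450,-.122,.052,2.8)"
```

```text
t 3.57 p [ 0.4493 -0.1189  0.0487] x [ 0.999  0.051 -0.005] z [-0.005 -0.003 -1.   ] f [-1.4 -0.1 -1.4] g 1.0 q [-0.79  0.31  1.07  2.1  -0.34  0.92  0.53]
before turn [ 0.05  0.31 -0.33] turn 0.003 after turn [ 0.05  0.31 -0.33]
```

Call:
servo_tool(
  deltas=[
    [[0, 0.3, -0.3], 0, 8.54],
    [[0, 0, 0], 0, 4.5],
    [[0, 0, 0], 0, 4.5],
    [[0, 0, 0], 0, 4.5],
    [[0, 0, 0], 0, 4.5],
    [[0, 0, 0], 0, 4.5],
    [[0, 0, 0], 0, 4.5],
    [[0, 0, 0], 0, 4.5],
  ],
  force=60,
)

```text
clock: 4.23
position: [0.4516, -0.1213, 0.0582]
ee_rot: [1.0, 0.026, 0.001, -0.002]
ft_force: [0.2, 0.1, -3.3]
grip_width: 0.646
```

Call:
servo_tool(
  deltas=[
    [[0, 0, -1], 0, 4.5],
    [[0, 0, -2], 0, 4.5],
    [[0, 0, -2], 0, 4.5],
    [[0, 0, -0.5], 0, 4.5],
    [[0, 0, 0], 0, 4.5],
    [[0, 0, 0], 0, 4.5],
  ],
)

```text
clock: 4.73
position: [0.45, -0.1208, 0.1136]
ee_rot: [1.0, 0.026, -0.0, -0.002]
ft_force: [-0.3, 0.9, -3.1]
grip_width: 0.65
```

```bash
python3 - <<'E'
from h import *
st()
p,d,K,Rm,t=cam('wrist'); cv2.imwrite('pics/w2.png',p); np.savez('w2.npz',p=p,d=d,K=K,R=Rm,t=t)
W=cloud(d,K,Rm,t); m=(W[...,2]>.12)&(W[...,2]<.17)&(abs(W[...,1]+.12)<.1)&(abs(W[...,0]-.45)<.029)
q=W[m]; print(len(q), q.min(0),q.max(0),np.median(q[:,2]))
E
```

```text
t 4.73 p [ 0.45   -0.1208  0.1136] x [ 0.999  0.052 -0.001] z [-0.001  0.004 -1.   ] f [-0.3  0.9 -3.1] g 0.65 q [-0.94  0.15  1.2   2.05 -0.17  1.04  0.4 ]
20987 [ 0.42100072 -0.14862762  0.12001212] [ 0.47899784 -0.09220756  0.16997977] 0.15028346007309662
```

View pics/w2.png

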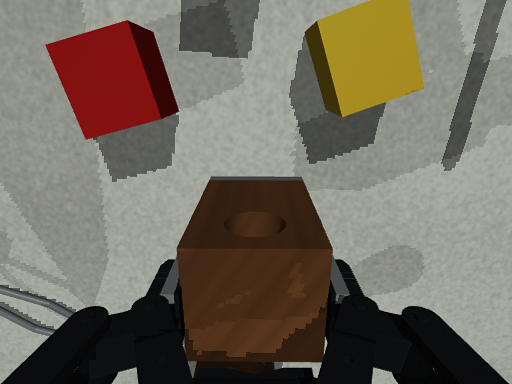

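Block a is held square, with its hole at (255,224) facing +y and its top at z≈0.15. Next I move to rod x and stop short of the tip.

Call:
servo_tool(
  deltas=[
    [[2, 0, 0], 0.045, 4.5],
    [[3, 0, 0], 0.045, 4.5],
    [[3, 0, 0], 0, 4.5],
    [[3, 0, 0], 0, 4.5],
    [[3, 0, 0], 0, 4.5],
    [[2, 0, 0], 0, 4.5],
    [[1, -1, 0], 0, 4.5],
    [[0, -2, 0], 0, 4.5],
    [[0, -2, 0], 0, 4.5],
    [[0, -2, 0], 0, 4.5],
    [[0, 0, 0], 0, 4.5],
    [[0, 0, 0], 0, 4.5],
  ],
)

```text
clock: 5.78
position: [0.6232, -0.0508, 0.086]
ee_rot: [1.0, -0.021, -0.015, -0.007]
ft_force: [0.2, -0.8, -3.0]
grip_width: 0.651
```

```bash
cat >> h.py <<'E'
def rodlook(y0,y1,hy):
    "wrist: rod line at y0..y1; held block top"
    p,d,K,Rm,t=cam('wrist'); W=cloud(d,K,Rm,t); o,r=st(); tp=np.array(o['position'])
    m=(W[...,2]>.122)&(W[...,2]<.14)&(abs(W[...,0]-.623)<.02)&(W[...,1]<y1)&(W[...,1]>y0)
    q=W[m]
    xs=[]
    for y in np.arange(q[:,1].min()+.01,q[:,1].max(),.01):
        s=q[abs(q[:,1]-y)<.004]
        if len(s)>5: xs.append((y,(s[:,0].min()+s[:,0].max())/2,np.percentile(s[:,2],90),np.ptp(s[:,0])))
    xs=np.array(xs); f=np.polyfit(xs[:,0],xs[:,1],1)
    print('rod n',len(q),'tip y',q[:,1].min().round(4),'x(0)',f[1].round(4),'slope',f[0].round(4),'ztop',np.median(xs[:,2]).round(4),'w',np.median(xs[:,3]).round(4))
    hsv=cv2.cvtColor(p,cv2.COLOR_BGR2HSV)
    m=(hsv[...,0]<20)&(hsv[...,1]>120)&(abs(W[...,1]-tp[1])<.04)&(abs(W[...,0]-tp[0])<.035)&(W[...,2]>tp[2]-.02)
    q=W[m]; zt=np.percentile(q[:,2],90); s=q[abs(q[:,2]-zt)<.003]
    rc=cv2.minAreaRect((s[:,:2]*1000).astype(np.float32)); print('held top z',zt.round(4),np.round(rc[0],1),np.round(rc[1],1),round(rc[2],1),'+y face',np.percentile(q[:,1],99).round(4))
    return p,W,f
E
python3 - <<'E'
from h import *
p,W,f=rodlook(-.01,.1,0); cv2.imwrite('pics/w3.png',p)
E
```

```text
t 5.83 p [ 0.6231 -0.0502  0.0857] x [ 0.999 -0.042 -0.031] z [-0.031  0.015 -0.999] f [ 0.   1.4 -3. ] g 0.646 q [-0.65  0.65  0.93  1.63 -0.56  1.19  0.38]
rod n 6640 tip y 0.0131 x(0) 0.6193 slope 0.0388 ztop 0.1322 w 0.0142
held top z 0.1234 [623.2 -50.8] [54.  56.7] 87.6 +y face -0.0233
```

View pics/w3.png

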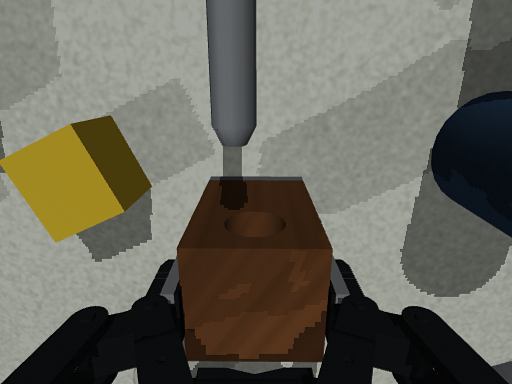

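Rod tip is at (233,143); the held block's hole is at (255,224). It is about 5 mm too far +x and 24 mm low, so I correct both.

Call:
servo_tool(
  deltas=[
    [[-0.3, 0, -1.3], 0, 4.5],
    [[-0.2, 0, -1.3], 0, 4.5],
    [[0, 0, 0], 0, 4.5],
    [[0, 0, 0], 0, 4.5],
  ],
)

```text
clock: 6.17
position: [0.6174, -0.0535, 0.1131]
ee_rot: [1.0, -0.023, -0.017, -0.007]
ft_force: [-0.0, 0.2, -2.8]
grip_width: 0.65
```

```bash
python3 - <<'E'
from h import *
p,W,f=rodlook(-.01,.1,0)
E
```

```text
t 6.22 p [ 0.6176 -0.0538  0.1133] x [ 0.998 -0.046 -0.033] z [-0.032  0.014 -0.999] f [ 1.2 -0.8 -3.3] g 0.649 q [-0.67  0.61  0.96  1.62 -0.53  1.23  0.36]
rod n 4614 tip y 0.013 x(0) 0.6193 slope 0.0412 ztop 0.1322 w 0.014
held top z 0.1505 [617.4 -53.5] [53.8 56.7] 87.1 +y face -0.0259
```

Call:
servo_tool(
  deltas=[
    [[0, -1, 0.1], 0, 4.5],
    [[0, -1.5, 0], 0, 4.5],
    [[0, -1.5, 0], 0, 4.5],
    [[0, -1, 0], 0, 4.5],
    [[0, 0, 0], 0, 4.5],
  ],
)

```text
clock: 6.63
position: [0.62, 0.0013, 0.1127]
ee_rot: [1.0, -0.024, -0.016, -0.007]
ft_force: [-0.1, 0.2, -3.9]
grip_width: 0.648
```

```bash
python3 - <<'E'
from h import *
p,W,f=rodlook(-.01,.15,0)
E
```

```text
t 6.68 p [6.199e-01 3.000e-04 1.127e-01] x [ 0.998 -0.047 -0.032] z [-0.032  0.015 -0.999] f [ 0.4  0.5 -3.5] g 0.647 q [-0.76  0.61  0.96  1.62 -0.53  1.23  0.27]
rod n 9390 tip y 0.0212 x(0) 0.6199 slope 0.0317 ztop 0.1323 w 0.014
held top z 0.1502 [620.2   1.2] [53.7 56.8] 87.4 +y face 0.0289
```

Call:
servo_tool(
  deltas=[
    [[0, -1.5, 0], 0, 4.5],
    [[0, -2, 0], 0, 4.5],
    [[0, -2, 0], 0, 4.5],
    [[0, -2, 0], 0, 4.5],
    [[0, -2, 0], 0, 4.5],
    [[0, -1, 0], 0, 4.5],
    [[0, 0, 0], 0, 4.5],
  ],
)

```text
clock: 7.27
position: [0.6246, 0.105, 0.1135]
ee_rot: [1.0, -0.026, -0.016, -0.005]
ft_force: [-0.1, 0.7, -2.2]
grip_width: 0.644
```

```bash
python3 - <<'E'
from h import *
st()
p,d,K,Rm,t=cam('wrist'); W=cloud(d,K,Rm,t)
# bracket -y face / lock
m=(W[...,2]>.136)&(W[...,2]<.146)&(W[...,0]>.56)&(W[...,0]<.7)&(W[...,1]>.2)&(W[...,1]<.34); q=W[m]
if len(q)>50: print('btop',len(q),cv2.minAreaRect((q[:,:2]*1000).astype(np.float32)))
m=(W[...,2]>.154)&(W[...,2]<.165)&(W[...,0]>.56)&(W[...,0]<.7)&(W[...,1]>.2)&(W[...,1]<.34); q=W[m]
print('lock',len(q),q.min(0),q.max(0)); cv2.imwrite('pics/w4.png',p)
E
```

```text
t 7.27 p [0.6246 0.105  0.1135] x [ 0.998 -0.052 -0.033] z [-0.032  0.011 -0.999] f [-0.1  0.7 -2.2] g 0.644 q [-0.9   0.63  0.95  1.59 -0.54  1.24  0.11]Traceback (most recent call last):
  File "<stdin>", line 8, in <module>
    return umr_minimum(a, axis, None, out, keepdims, initial, where)
ValueError: zero-size array to reduction operation minimum which has no identity
```

Call:
servo_tool(
  deltas=[
    [[-0.05, -1.5, 0], 0, 4.5],
    [[-0.05, -2, 0], 0, 4.5],
    [[0, -2, 0], 0, 4.5],
    [[0, -1.5, 0], 0, 4.5],
    [[0, -0.7, 0], 0, 4.5],
    [[0, -0.4, 0], 0, 4.5],
    [[0, 0, 0], 0, 4.5],
  ],
)

```text
clock: 7.9
position: [0.6292, 0.1769, 0.1145]
ee_rot: [0.999, -0.033, -0.016, -0.002]
ft_force: [-1.0, -0.4, -3.1]
grip_width: 0.648
```

```bash
python3 - <<'E'
from h import *
go(.627,.192,.1105,-2.2)
E
```

```text
t 7.9 p [0.6292 0.1769 0.1145] x [ 0.997 -0.066 -0.032] z [-0.031  0.006 -0.999] f [-1.  -0.4 -3.1] g 0.648 q [-0.97  0.67  0.93  1.53 -0.56  1.26 -0.02]
before turn [-0.3  -1.49  0.42] turn -0.028 after turn [-0.26 -1.49  0.42]
```

Call:
servo_tool(
  deltas=[
    [[-0.25, -0.5, 0.3], -0.02, 4.5],
    [[0, -0.5, 0.2], 0, 4.5],
    [[0, -0.3, 0], 0, 4.5],
    [[0, 0, 0.3], 0, 4.5],
    [[0, 0, 0], 0, 4.5],
  ],
)

```text
clock: 8.32
position: [0.6271, 0.1871, 0.106]
ee_rot: [1.0, -0.024, -0.016, -0.002]
ft_force: [0.2, 0.3, -3.1]
grip_width: 0.644
```

```bash
python3 - <<'E'
from h import *
go(.627,.192,.1045,-2.2)
E
```

```text
t 8.32 p [0.6271 0.1871 0.106 ] x [ 0.998 -0.048 -0.032] z [-0.031  0.004 -0.999] f [ 0.2  0.3 -3.1] g 0.644 q [-0.98  0.68  0.92  1.53 -0.57  1.25 -0.01]
before turn [-0.03 -0.48  0.15] turn -0.01 after turn [-0.03 -0.48  0.15]
```

Call:
servo_tool(
  deltas=[
    [[0, 0, 0], 0, 7],
    [[0, 0, 0], 0, 8.54],
    [[0, 0, 0], 0, 8.54],
    [[0, 0, 0], 0, 8.54],
    [[0, 0, -1], 0, 8.54],
    [[0, 0, -3], 0, 8.54],
    [[0, 0, -4], 0, 8.54],
    [[0, 0, -4], 0, 8.54],
    [[0, 4, 0], 0, 8.54],
    [[0, 4, 0], 0, 8.54],
    [[0, 4, 0], 0, 8.54],
    [[0, 4, 0], 0, 8.54],
  ],
)

```text
clock: 9.32
position: [0.6254, 0.0315, 0.2383]
ee_rot: [1.0, -0.016, -0.012, -0.003]
ft_force: [0.5, -0.3, 0.2]
grip_width: 1.0
```

Call:
servo_tool(
  deltas=[
    [[-1.5, 4, 0], -0.06, 8.54],
    [[-1.5, 4, 0], -0.06, 8.54],
    [[-2, 4, 0], -0.06, 8.54],
    [[-2, 4, 0], -0.06, 8.54],
    [[-3, 4, 0], -0.06, 8.54],
    [[-3, 4, 0], -0.06, 8.54],
    [[-3, 1, 0], 0, 8.54],
    [[-2, 0, 0], 0, 8.54],
    [[0, 0, 0], 0, 8.54],
  ],
)

```text
clock: 10.07
position: [0.4846, -0.2427, 0.2487]
ee_rot: [0.987, 0.162, -0.006, -0.003]
ft_force: [-0.4, -0.5, 0.5]
grip_width: 1.0
```

```bash
python3 - <<'E'
from h import *
o,r=st()
p,d,K,Rm,t=cam('scene'); W=cloud(d,K,Rm,t); cv2.imwrite('pics/s5.png',cv2.resize(p[140:280,120:460],None,fx=2,fy=2))
tops(W,{'a':(.58,.69,.12,.22,.131,.15)})
p,d,K,Rm,t=cam('wrist'); W=cloud(d,K,Rm,t)
tops(W,{'b':(.36,.54,-.38,-.2,.075,.09)}); go(.437,-.288,.05,20.6)
E
```

```text
t 10.07 p [ 0.4846 -0.2427  0.2487] x [ 0.947  0.32  -0.011] z [-0.013  0.003 -1.   ] f [-0.4 -0.5  0.5] g 1.0 q [-0.56  0.24  1.11  1.69 -0.21  1.36  0.9 ]
a 537 [628.7 169. ] [95.4 60.9] 87.1 z 0.1399
b 2848 [ 441.6 -286.1] [56.6 53. ] 20.7 z 0.0801
t 10.17 p [ 0.4879 -0.2397  0.2487] x [ 0.946  0.324 -0.01 ] z [-0.012  0.003 -1.   ] f [0.5 1.2 0.6] g 0.998 q [-0.57  0.24  1.1   1.69 -0.22  1.36  0.9 ]
before turn [-6.18  3.06 19.92] turn -0.029 after turn [-6.27  2.87 19.92]
```

View pics/s5.png

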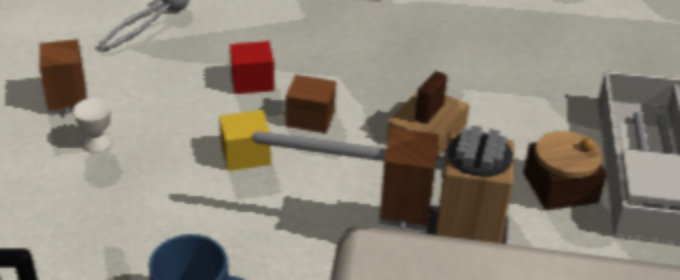

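Block a hangs on the rod against the bracket (crop (410,170)). The cap is at (311,103) and block b is unmoved at (62,75).

Call:
servo_tool(
  deltas=[
    [[-2, 1, 0], -0.03, 8.54],
    [[-2, 1, 1], 0, 8.54],
    [[-1.9, 0.9, 2], 0, 8.54],
    [[0, 0, 3], 0, 8.54],
    [[0, 0, 3], 0, 8.54],
    [[0, 0, 0], 0, 8.54],
  ],
)

```text
clock: 10.67
position: [0.4497, -0.2828, 0.1599]
ee_rot: [0.982, 0.187, -0.002, -0.001]
ft_force: [-0.0, 0.8, -0.7]
grip_width: 1.0
```

```bash
python3 - <<'E'
from h import *
p,d,K,Rm,t=cam('wrist'); W=cloud(d,K,Rm,t)
tops(W,{'b':(.36,.54,-.38,-.2,.075,.09)}); go(.4416,-.286,.046,20.7)
E
```

```text
b 5458 [ 441.8 -285.9] [56.2 52.7] 21.3 z 0.0801
t 10.72 p [ 0.4508 -0.2833  0.1624] x [ 0.93   0.367 -0.002] z [-0.002  0.001 -1.   ] f [1.  0.9 0.4] g 1.004 q [-0.44  0.29  1.08  1.84 -0.28  1.18  1.1 ]
before turn [-0.93 -0.07 11.64] turn 0.014 after turn [-0.94 -0.06 11.64]
```

Call:
servo_tool(
  deltas=[
    [[-0.9, 0, 2], 0.01, 8.54],
    [[0, 0, 3], 0, 8.54],
    [[0, 0, 3], 0, 8.54],
    [[0, 0, 2.5], 0, 8.54],
    [[0, 0, 0.6], 0, 8.54],
    [[0, 0, 0], 0, 8.54],
  ],
)

```text
clock: 11.22
position: [0.455, -0.2855, 0.0585]
ee_rot: [0.982, 0.187, 0.004, 0.003]
ft_force: [-0.1, 0.8, 0.8]
grip_width: 1.0
```

```bash
python3 - <<'E'
from h import *
go(.4416,-.286,.046,21)
E
```

```text
t 11.22 p [ 0.455  -0.2855  0.0585] x [0.93  0.368 0.007] z [ 0.009 -0.004 -1.   ] f [-0.1  0.8  0.8] g 1.0 q [-0.32  0.45  0.96  1.93 -0.44  0.98  1.22]
before turn [-1.28 -0.45  1.24] turn 0.01 after turn [-1.28 -0.44  1.24]
```

Call:
servo_tool(
  deltas=[
    [[-1.2, -0.4, 0.4], 0.01, 8.54],
    [[-0.2, 0, 0.8], 0, 8.54],
    [[0, 0, 0], 0, 8.54],
  ],
)

```text
clock: 11.47
position: [0.4455, -0.2871, 0.0514]
ee_rot: [0.983, 0.184, 0.007, 0.004]
ft_force: [-0.7, 0.1, -0.6]
grip_width: 1.003
```

```bash
python3 - <<'E'
from h import *
go(.4416,-.286,.046,21)
E
```

```text
t 11.47 p [ 0.4455 -0.2871  0.0514] x [0.932 0.363 0.012] z [ 0.015 -0.006 -1.   ] f [-0.7  0.1 -0.6] g 1.003 q [-0.31  0.44  0.96  1.96 -0.45  0.95  1.23]
before turn [-0.33 -0.26  0.54] turn 0.005 after turn [-0.33 -0.25  0.54]
```

Call:
servo_tool(
  deltas=[
    [[-0.3, -0.25, 0.5], 0, 8.54],
    [[0, 0, 0], 0, 4.5],
    [[0, 0, 0], 0, 4.5],
    [[0, 0, 0], 0, 4.5],
    [[0, 0, 0], 0, 4.5],
    [[0, 0, 0], 0, 4.5],
    [[0, 0, 0], 0, 4.5],
    [[0, 0, -2], 0, 4.5],
    [[0, 0, -3], 0, 4.5],
    [[0, 0, -3], 0, 4.5],
    [[0, 0, -2], 0, 4.5],
    [[0, 0, 0], 0, 4.5],
  ],
  force=60,
)

```text
clock: 12.47
position: [0.4414, -0.2847, 0.1514]
ee_rot: [0.983, 0.185, 0.006, 0.004]
ft_force: [-0.0, -0.5, -2.3]
grip_width: 0.645
```

Call:
servo_tool(
  deltas=[
    [[0, 0, 0], 0.1, 4.5],
    [[0, 0, 0], 0.1, 4.5],
    [[0, 0, 0], 0.1, 4.5],
    [[0, 0, 0], 0.1, 4.5],
    [[0, 0, 0], 0, 4.5],
  ],
)

```text
clock: 12.88
position: [0.4413, -0.2834, 0.1495]
ee_rot: [1.0, -0.022, 0.007, 0.002]
ft_force: [-0.2, -0.1, -2.7]
grip_width: 0.645
```

```bash
python3 - <<'E'
from h import *
go(.6165,-.075,.125,-2.2)
E
```

```text
t 12.88 p [ 0.4413 -0.2834  0.1495] x [ 0.999 -0.044  0.014] z [ 0.014 -0.003 -1.   ] f [-0.2 -0.1 -2.7] g 0.645 q [-0.52  0.31  1.18  1.89 -0.33  1.14  0.74]
before turn [ 16.55 -21.59   2.63] turn -0.005 after turn [ 16.67 -21.5    2.63]
```

Call:
servo_tool(
  deltas=[
    [[1, -2, 0], 0, 4.5],
    [[2, -2.7, 0], 0, 4.5],
    [[2, -2.7, 0], 0, 4.5],
    [[2, -2.7, 0], 0, 4.5],
    [[2, -2.7, 0], 0, 4.5],
    [[2, -2.7, 0], 0, 4.5],
    [[2, -2.7, 0], 0, 4.5],
    [[2, -2, 0], 0, 4.5],
    [[1.5, -1, 0], 0, 4.5],
    [[0, 0, 0], 0, 4.5],
    [[0, 0, 0], 0, 4.5],
  ],
)

```text
clock: 13.8
position: [0.6166, -0.0651, 0.1398]
ee_rot: [1.0, -0.004, 0.002, 0.0]
ft_force: [0.8, -0.9, -3.2]
grip_width: 0.647
```

```bash
python3 - <<'E'
from h import *
p,W,f=rodlook(-.01,.1,0)
E
```

```text
t 13.85 p [ 0.6164 -0.0649  0.1397] x [ 1.    -0.007  0.003] z [ 0.003 -0.    -1.   ] f [ 0.1  1.3 -2. ] g 0.643 q [-0.7   0.56  1.    1.63 -0.5   1.22  0.4 ]
rod n 2860 tip y 0.0132 x(0) 0.6196 slope 0.0349 ztop 0.1323 w 0.0141
held top z 0.171 [615.7 -64.4] [53.5 56.2] 89.5 +y face -0.0377
```

Call:
servo_tool(
  deltas=[
    [[0.1, 0, 1], 0.03, 4.5],
    [[0, 0, 1.2], 0, 4.5],
    [[0, 0, 0], 0, 4.5],
    [[0, 0, 0], 0, 4.5],
  ],
)

```text
clock: 14.18
position: [0.6149, -0.068, 0.1144]
ee_rot: [1.0, -0.021, 0.001, -0.0]
ft_force: [0.0, 0.0, -1.7]
grip_width: 0.646
```

```bash
python3 - <<'E'
from h import *
p,W,f=rodlook(-.01,.1,0)
E
```

```text
t 14.23 p [ 0.6147 -0.0681  0.1143] x [ 0.999 -0.042  0.001] z [ 0.001  0.    -1.   ] f [-0.6 -0.6 -3.3] g 0.644 q [-0.69  0.59  0.99  1.66 -0.53  1.18  0.39]
rod n 3171 tip y 0.0132 x(0) 0.6194 slope 0.0397 ztop 0.1322 w 0.014
held top z 0.1456 [614.1 -67.7] [53.9 57. ] 87.3 +y face -0.04
```

Call:
servo_tool(
  deltas=[
    [[0.25, -1, -0.25], 0, 4.5],
    [[0, -1.5, 0], 0, 4.5],
    [[0, -1.5, 0], 0, 4.5],
    [[0, -1.5, 0], 0, 4.5],
    [[0, -1, 0], 0, 4.5],
    [[0, 0, 0], 0, 4.5],
  ],
)

```text
clock: 14.73
position: [0.6211, 0.0037, 0.1189]
ee_rot: [1.0, -0.021, 0.002, -0.001]
ft_force: [0.6, 0.9, -2.4]
grip_width: 0.646
```

```bash
python3 - <<'E'
from h import *
p,W,f=rodlook(-.01,.1,0)
E
```

```text
t 14.78 p [0.6211 0.0028 0.1189] x [ 0.999 -0.043  0.004] z [ 0.004  0.002 -1.   ] f [ 0.8  0.2 -2.2] g 0.647 q [-0.8   0.59  0.99  1.65 -0.52  1.19  0.27]
rod n 7178 tip y 0.0239 x(0) 0.6209 slope 0.0182 ztop 0.1322 w 0.014
held top z 0.1501 [620.1   4.4] [53.7 56.8] 87.9 +y face 0.0318
```

Call:
servo_tool(
  deltas=[
    [[0, -1.5, 0.1], 0, 4.5],
    [[0, -2, 0], 0, 4.5],
    [[0, -2, 0], 0, 4.5],
    [[0, -2, 0], 0, 4.5],
    [[0, -2, 0], 0, 4.5],
    [[0, -1.5, 0], 0, 4.5],
    [[0, -1, 0], 0, 4.5],
    [[0, 0, 0], 0, 4.5],
  ],
)

```text
clock: 15.45
position: [0.627, 0.1229, 0.1193]
ee_rot: [1.0, -0.026, 0.003, 0.001]
ft_force: [0.1, 0.1, -2.8]
grip_width: 0.646
```

```bash
python3 - <<'E'
from h import *
go(.624,.130,.109,-2.2)
E
```

```text
t 15.45 p [0.627  0.1229 0.1193] x [ 0.999 -0.051  0.006] z [ 0.006 -0.001 -1.   ] f [ 0.1  0.1 -2.8] g 0.646 q [-0.96  0.62  0.98  1.6  -0.54  1.21  0.07]
before turn [-0.35 -0.7   1.03] turn -0.013 after turn [-0.34 -0.7   1.03]
```

Call:
servo_tool(
  deltas=[
    [[-0.3, -0.4, 0.3], -0.01, 4.5],
    [[0, -0.4, 0.3], 0, 4.5],
    [[0, 0, 0.3], 0, 4.5],
    [[0, 0, 0], 0, 4.5],
    [[0, 0, 0], 0, 7],
    [[0, 0, 0], 0, 8.54],
    [[0, 0, 0], 0, 8.54],
    [[0, 0, 0], 0, 8.54],
  ],
)

```text
clock: 16.12
position: [0.6254, 0.1256, 0.111]
ee_rot: [1.0, -0.024, 0.004, 0.001]
ft_force: [0.7, 0.2, 0.2]
grip_width: 1.003
```

Call:
servo_tool(
  deltas=[
    [[0, 0, -1], 0, 8.54],
    [[0, 0, -3], 0, 8.54],
    [[0, 0, -4], 0, 8.54],
    [[0, 0, -4], 0, 8.54],
    [[-1, 1, 0], 0, 8.54],
    [[-4, 1, 0], 0, 8.54],
    [[-4, 0, 0], 0, 8.54],
    [[-4, 0, 0], 0, 8.54],
    [[-4, 0, 0], 0, 8.54],
    [[0, 0, 0], 0, 8.54],
    [[0, 0, 0], 0, 8.54],
  ],
)

```text
clock: 17.03
position: [0.4911, 0.1067, 0.2451]
ee_rot: [1.0, -0.03, 0.003, -0.0]
ft_force: [0.0, 0.3, 0.3]
grip_width: 1.005
```

```bash
python3 - <<'E'
from h import *
o,r=st()
p,d,K,Rm,t=cam('scene'); W=cloud(d,K,Rm,t); cv2.imwrite('pics/s6.png',cv2.resize(p[140:280,120:460],None,fx=2,fy=2))
p,d,K,Rm,t=cam('wrist'); W=cloud(d,K,Rm,t)
tops(W,{'cap':(.36,.49,-.02,.12,.047,.055)}); cv2.imwrite('pics/w6.png',p); np.savez('w6.npz',p=p,W=W)
cv2.imwrite('pics/sw6.png',np.hstack([cv2.resize(p,(400,300)),cv2.resize(cv2.imread('pics/s6.png'),(400,300))]))
go(.426,.047,.03,-4)
E
```

```text
t 17.03 p [0.4911 0.1067 0.2451] x [ 0.998 -0.059  0.006] z [ 0.006 -0.    -1.   ] f [0.  0.3 0.3] g 1.005 q [-1.5   0.03  1.25  1.81 -0.03  1.32 -0.31]
cap 2312 [431.5  29.4] [ 98.4 117.3] 89.8 z 0.0502
t 17.13 p [0.492  0.1056 0.245 ] x [ 0.998 -0.062  0.007] z [ 0.007 -0.004 -1.   ] f [-0.4 -0.5  0. ] g 1.003 q [-1.5   0.03  1.25  1.81 -0.03  1.32 -0.31]
before turn [-6.39  6.18 21.48] turn 0.008 after turn [-6.34  6.23 21.48]
```

View pics/sw6.png

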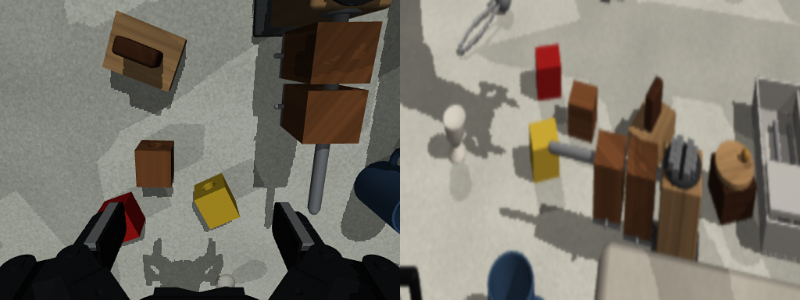

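Both blocks hang on the rod. The cap is at (155,163) in the left picture. Next I check which side its hole is on.

```bash
python3 - <<'E'
from h import *
z=np.load('w6.npz'); p,W=z['p'],z['W']
hsv=cv2.cvtColor(p,cv2.COLOR_BGR2HSV); br=(hsv[...,0]>5)&(hsv[...,0]<20)&(hsv[...,1]>100)
W2=W.copy(); W2[~br]=np.nan
tops(W2,{'cap':(.36,.49,-.02,.12,.047,.055)})
cv2.imwrite('pics/c6.png',cv2.resize(p[165:255,150:260],None,fx=5,fy=5,interpolation=cv2.INTER_CUBIC))
E
```

```text
cap 2155 [423.6  48.7] [56.7 49.9] 85.3 z 0.0502
```

View pics/c6.png

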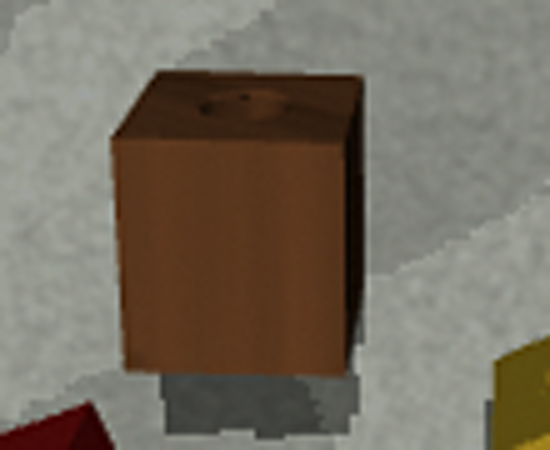

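Hole is on the +y face (crop (245,105)). Cap is at (0.4236, 0.0487) with yaw -4.7°.

Call:
servo_tool(
  deltas=[
    [[-2.2, 2, 0], 0.02, 8.54],
    [[-2.2, 2, 2], 0, 8.54],
    [[-2, 2, 3], 0, 8.54],
    [[0, 0, 3], 0, 8.54],
    [[0, 0, 3], 0, 8.54],
    [[0, 0, 0], 0, 8.54],
  ],
)

```text
clock: 17.63
position: [0.436, 0.0494, 0.1344]
ee_rot: [0.999, -0.043, 0.006, 0.014]
ft_force: [-1.3, -0.3, 0.2]
grip_width: 1.003
```

```bash
python3 - <<'E'
from h import *
go(.4236,.0487,.018,-4.7)
E
```

```text
t 17.63 p [0.436  0.0494 0.1344] x [ 0.996 -0.085  0.014] z [ 0.011 -0.029 -1.   ] f [-1.3 -0.3  0.2] g 1.003 q [-1.52 -0.18  1.23  2.1   0.22  1.11 -0.48]
before turn [-1.39 -0.15 11.62] turn -0.003 after turn [-1.39 -0.15 11.62]
```

Call:
servo_tool(
  deltas=[
    [[-1.4, -0.1, 0], 0, 8.54],
    [[0, 0, 2], 0, 8.54],
    [[0, 0, 2], 0, 8.54],
    [[0, 0, 2], 0, 8.54],
    [[0, 0, 0], 0, 8.54],
  ],
)

```text
clock: 18.05
position: [0.4272, 0.0486, 0.0818]
ee_rot: [0.999, -0.044, 0.008, 0.021]
ft_force: [-0.7, -0.5, 0.1]
grip_width: 0.999
```

```bash
python3 - <<'E'
from h import *
go(.4236,.0487,.018,-4.7)
E
```

```text
t 18.05 p [0.4272 0.0486 0.0818] x [ 0.996 -0.088  0.018] z [ 0.015 -0.043 -0.999] f [-0.7 -0.5  0.1] g 0.999 q [-1.51  0.05  1.31  2.17 -0.    0.95 -0.29]
before turn [-0.48 -0.24  6.37] turn -0.006 after turn [-0.48 -0.24  6.37]
```

Call:
servo_tool(
  deltas=[
    [[-0.4, -0.2, 1.5], 0, 8.54],
    [[0, 0, 1.7], 0, 8.54],
    [[0, 0, 1.7], 0, 8.54],
    [[0, 0, 0.8], 0, 8.54],
    [[0, 0, 0], 0, 8.54],
  ],
)

```text
clock: 18.47
position: [0.4302, 0.047, 0.0287]
ee_rot: [0.999, -0.045, 0.008, 0.027]
ft_force: [-0.2, -0.3, -0.2]
grip_width: 1.001
```

```bash
python3 - <<'E'
from h import *
go(.4236,.0487,.018,-4.7)
E
```

```text
t 18.47 p [0.4302 0.047  0.0287] x [ 0.996 -0.089  0.018] z [ 0.013 -0.056 -0.998] f [-0.2 -0.3 -0.2] g 1.001 q [-1.3   0.28  1.15  2.2  -0.27  0.83 -0.07]
before turn [-0.69 -0.16  1.05] turn -0.007 after turn [-0.69 -0.17  1.05]
```

Call:
servo_tool(
  deltas=[
    [[-0.6, -0.1, 0.4], 0, 8.54],
    [[0, 0, 0.5], 0, 8.54],
    [[0, 0, 0], 0, 8.54],
    [[0, 0, 0], 0, 3.8],
    [[0, 0, 0], 0, 3.8],
    [[0, 0, 0], 0, 3.8],
    [[0, 0, 0], 0, 3.8],
    [[0, 0, 0], 0, 3.8],
    [[0, 0, 0], 0, 3.8],
    [[0, 0, 0], 0, 3.8],
  ],
  force=50,
)

```text
clock: 19.3
position: [0.4274, 0.0507, 0.0247]
ee_rot: [0.999, -0.044, 0.009, 0.025]
ft_force: [-0.9, -0.1, -0.2]
grip_width: 0.573
```

Call:
servo_tool(
  deltas=[
    [[0, 0, -2], 0, 3.8],
    [[0, 0, -3], 0, 3.8],
    [[0, 0, -3], 0, 3.8],
    [[0, 0, -3], 0, 3.8],
    [[0, 0, -2], 0, 3.8],
    [[0, 0, 0], 0, 3.8],
    [[0, 0, 0], 0, 3.8],
  ],
)

```text
clock: 19.88
position: [0.4227, 0.0576, 0.1372]
ee_rot: [0.999, -0.043, 0.004, 0.025]
ft_force: [0.2, 0.7, -2.0]
grip_width: 0.576
```

```bash
python3 - <<'E'
from h import *
go(.616,-.075,.12,-2.2)
E
```

```text
t 19.88 p [0.4227 0.0576 0.1372] x [ 0.996 -0.087  0.01 ] z [ 0.006 -0.05  -0.999] f [ 0.2  0.7 -2. ] g 0.576 q [-1.51 -0.22  1.16  2.12  0.28  1.14 -0.57]
before turn [20.38 11.43  2.48] turn -0.048 after turn [19.81 12.4   2.48]
```

Call:
servo_tool(
  deltas=[
    [[0.5, 2.5, 0], -0.025, 3.8],
    [[1, 3, 0], -0.025, 3.8],
    [[2, 3, 0], 0, 3.8],
    [[2.5, 3, 0], 0, 3.8],
    [[3, 1, 0], 0, 3.8],
    [[3, 0, 0], 0, 3.8],
    [[3, 0, 0], 0, 3.8],
    [[3, 0, 0], 0, 3.8],
    [[1.5, 0, 0], 0, 3.8],
    [[0, 0, 0], 0, 3.8],
    [[0, 0, 0], 0, 3.8],
  ],
)

```text
clock: 20.8
position: [0.571, -0.0518, 0.1304]
ee_rot: [0.999, -0.02, -0.009, 0.026]
ft_force: [-0.3, 0.0, -0.5]
grip_width: 0.578
```

```bash
python3 - <<'E'
from h import *
p,W,f=rodlook(-.01,.09,0); cv2.imwrite('pics/w7.png',p); np.savez('w7.npz',p=p,W=W)
E
```

```text
t 20.85 p [ 0.5706 -0.0515  0.1304] x [ 0.999 -0.04  -0.017] z [-0.02  -0.051 -0.998] f [-0.8  0.1 -1.6] g 0.579 q [-0.85  0.5   1.08  1.76 -0.42  1.18  0.3 ]
rod n 4291 tip y 0.0129 x(0) 0.6193 slope 0.0302 ztop 0.1322 w 0.0136
held top z 0.1571 [570.5 -53.2] [57.3 50.6] 87.7 +y face -0.0243
```

View pics/w7.png

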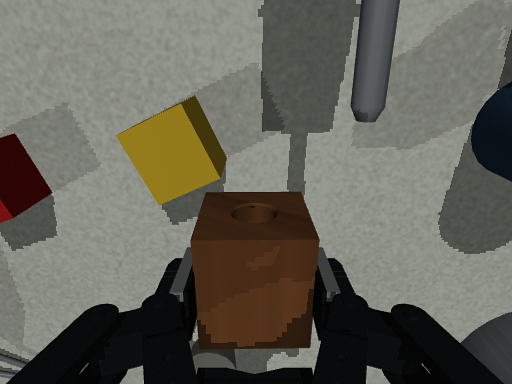

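Call:
servo_tool(
  deltas=[
    [[1.5, 0, 0], 0, 3.8],
    [[1.5, 0, 0], 0, 3.8],
    [[1.5, 0, 0], 0, 3.8],
    [[0, 0, 0], 0, 3.8],
    [[0, 0, 0], 0, 3.8],
  ],
)

```text
clock: 21.27
position: [0.6123, -0.0537, 0.1272]
ee_rot: [0.999, -0.02, -0.011, 0.026]
ft_force: [-0.3, -0.4, -0.8]
grip_width: 0.572
```

```bash
cat >> h.py <<'E'
def captilt(p,W):
    o,r=st(); tp=np.array(o['position']); hsv=cv2.cvtColor(p,cv2.COLOR_BGR2HSV)
    m=(hsv[...,0]<20)&(hsv[...,1]>120)&(abs(W[...,1]-tp[1])<.026)&(abs(W[...,0]-tp[0])<.02); q=W[m]
    zt=np.percentile(q[:,2],70); q=q[abs(q[:,2]-zt)<.004]
    c=np.linalg.lstsq(np.c_[q[:,:2]-tp[:2],np.ones(len(q))],q[:,2],rcond=None)[0]; print('top plane slope x,y',c.round(4))
E
python3 - <<'E'
from h import *
p,W,f=rodlook(-.01,.09,0); captilt(p,W)
E
```

```text
t 21.32 p [ 0.6123 -0.0535  0.1273] x [ 0.999 -0.041 -0.021] z [-0.023 -0.052 -0.998] f [ 0.2 -0.1 -1.7] g 0.572 q [-0.75  0.59  1.02  1.64 -0.47  1.22  0.32]
rod n 4247 tip y 0.0131 x(0) 0.6191 slope 0.0477 ztop 0.1322 w 0.014
held top z 0.1539 [611.6 -55.3] [57.8 50.8] 87.1 +y face -0.0262
t 21.32 p [ 0.6123 -0.0535  0.1273] x [ 0.999 -0.041 -0.021] z [-0.023 -0.052 -0.998] f [ 0.2 -0.1 -1.7] g 0.572 q [-0.75  0.59  1.02  1.64 -0.47  1.22  0.32]
top plane slope x,y [-0.0414 -0.0041  0.153 ]
```

Call:
servo_tool(
  deltas=[
    [[0.65, 0, 0.2], 0, 3.8],
    [[0, 0, 0], 0, 3.8],
    [[0, -1, -0.05], 0, 3.8],
    [[0, -1, -0.05], 0, 3.8],
    [[0, 0, 0], 0, 3.8],
  ],
)

```text
clock: 21.73
position: [0.618, -0.0314, 0.1252]
ee_rot: [0.999, -0.021, -0.011, 0.025]
ft_force: [-0.4, -0.2, -1.4]
grip_width: 0.575
```

```bash
python3 - <<'E'
from h import *
p,W,f=rodlook(-.01,.09,0); captilt(p,W)
E
```

```text
t 21.78 p [ 0.6179 -0.0322  0.1252] x [ 0.999 -0.042 -0.021] z [-0.023 -0.051 -0.998] f [ 0.2  0.6 -1.2] g 0.571 q [-0.78  0.61  1.01  1.63 -0.48  1.22  0.29]
rod n 7188 tip y -0.01 x(0) 0.6197 slope 0.0321 ztop 0.1322 w 0.0139
held top z 0.1518 [617.3 -33.1] [57.8 50.5] 87.2 +y face -0.0039
t 21.78 p [ 0.6179 -0.0322  0.1252] x [ 0.999 -0.042 -0.021] z [-0.023 -0.051 -0.998] f [ 0.2  0.6 -1.2] g 0.571 q [-0.78  0.61  1.01  1.63 -0.48  1.22  0.29]
top plane slope x,y [-0.0397 -0.0003  0.151 ]
```

Call:
servo_tool(
  deltas=[
    [[0.15, -1, -0.05], 0, 3.8],
    [[0, -1, -0.05], 0, 3.8],
    [[0, -1, -0.05], 0, 3.8],
    [[0, -0.8, -0.04], 0, 3.8],
    [[0, 0, 0], 0, 3.8],
  ],
)

```text
clock: 22.2
position: [0.6212, 0.0107, 0.1253]
ee_rot: [0.999, -0.02, -0.011, 0.025]
ft_force: [0.0, 0.6, -1.2]
grip_width: 0.573
```

```bash
python3 - <<'E'
from h import *
p,W,f=rodlook(.02,.09,0); captilt(p,W)
E
```

```text
t 22.25 p [0.6211 0.0099 0.1253] x [ 0.999 -0.041 -0.021] z [-0.023 -0.05  -0.998] f [ 0.6  0.4 -0.3] g 0.576 q [-0.84  0.61  1.01  1.62 -0.49  1.23  0.22]
rod n 5333 tip y 0.0319 x(0) 0.6114 slope 0.148 ztop 0.1323 w 0.0139
held top z 0.152 [620.5   9.2] [57.4 50.7] 87.2 +y face 0.0382
t 22.25 p [0.6211 0.0099 0.1253] x [ 0.999 -0.041 -0.021] z [-0.023 -0.05  -0.998] f [ 0.6  0.4 -0.3] g 0.576 q [-0.84  0.61  1.01  1.62 -0.49  1.23  0.22]
top plane slope x,y [-0.0393  0.0002  0.1511]
```

On the rod freely. The remaining 14 mm goes in small steps.

Call:
servo_tool(
  deltas=[
    [[0, -0.5, -0.03], 0, 3.8],
    [[0, -0.5, -0.02], 0, 3.8],
    [[0, -0.3, 0], 0, 3.8],
    [[0, -0.3, 0], 0, 3.8],
    [[0, -0.3, 0], 0, 3.8],
  ],
)

```text
clock: 22.67
position: [0.6217, 0.0271, 0.1251]
ee_rot: [0.999, -0.022, -0.011, 0.027]
ft_force: [-0.2, -11.6, -2.1]
grip_width: 0.576
```

```bash
python3 - <<'E'
from h import *
p,W,f=rodlook(.03,.09,0); captilt(p,W)
E
```

```text
t 22.72 p [0.6217 0.0269 0.125 ] x [ 0.999 -0.045 -0.021] z [-0.023 -0.054 -0.998] f [ 0.8 -5.3 -1. ] g 0.575 q [-0.86  0.62  1.01  1.61 -0.49  1.23  0.19]
rod n 3922 tip y 0.0481 x(0) 0.6055 slope 0.207 ztop 0.1322 w 0.0139
held top z 0.1517 [621.   25.6] [57.7 50.7] 87.1 +y face 0.0546
t 22.72 p [0.6217 0.0269 0.125 ] x [ 0.999 -0.045 -0.021] z [-0.023 -0.054 -0.998] f [ 0.8 -5.3 -1. ] g 0.575 q [-0.86  0.62  1.01  1.61 -0.49  1.23  0.19]
top plane slope x,y [-0.04   -0.0089  0.1508]
```

Contact came at 11.6 N with the seat at y≈0.0136 against the tip at ≈0.0115, so the cap is home. Next I release, lift and go over the key.

Call:
servo_tool(
  deltas=[
    [[0, 0, 0.2], 0, 3.8],
    [[0, 0, 0], 0, 6],
    [[0, 0, 0], 0, 8.54],
    [[0, 0, 0], 0, 8.54],
    [[0, 0, 0], 0, 8.54],
    [[0, 0, 0], 0, 8.54],
    [[0, 0, -1], 0, 8.54],
    [[0, 0, -3], 0, 8.54],
    [[0, 0, -4], 0, 8.54],
    [[0, 0, -3], 0, 8.54],
    [[-3, -1, 0], 0, 8.54],
  ],
)

```text
clock: 23.63
position: [0.5962, 0.0411, 0.2393]
ee_rot: [0.999, -0.025, -0.011, 0.029]
ft_force: [1.2, 0.5, 2.7]
grip_width: 0.999
```

Call:
servo_tool(
  deltas=[
    [[-4, -1, 0], 0, 8.54],
    [[-4, -1, 0], 0, 8.54],
    [[-4, -1, 0], 0, 8.54],
    [[-2, -2, 0], 0, 8.54],
    [[0, 0, 0], -0.12, 8.54],
    [[0, 0, 0], -0.12, 8.54],
    [[0, 0, 0], -0.12, 8.54],
    [[0, 0, 0], -0.12, 8.54],
    [[0, 0, 0], -0.12, 8.54],
    [[0, 0, 0], -0.12, 8.54],
    [[0, 0, 0], -0.12, 8.54],
    [[0, 0, 0], -0.12, 8.54],
  ],
)

```text
clock: 24.63
position: [0.4826, 0.0972, 0.2495]
ee_rot: [0.894, 0.448, -0.019, 0.015]
ft_force: [0.5, 1.0, 0.3]
grip_width: 0.999
```

```bash
python3 - <<'E'
from h import *
p,d,K,Rm,t=cam('scene'); W=cloud(d,K,Rm,t); 
p2,d,K,Rm,t=cam('wrist'); np.savez('w8.npz',p=p2,W=cloud(d,K,Rm,t))
cv2.imwrite('pics/sw8.png',np.hstack([cv2.resize(p2,(400,300)),cv2.resize(p[140:280,180:400],(400,300))]))
go(.43,.2,.2,64)
E
```

```text
t 24.73 p [0.4827 0.0971 0.2494] x [ 0.601  0.798 -0.046] z [-0.02  -0.043 -0.999] f [-1.1  0.7  0.2] g 1.001 q [-1.47  0.03  1.2   1.8   0.01  1.36  0.66]
before turn [  5.27 -10.45   4.6 ] turn -0.192 after turn [ 7.17 -9.25  4.6 ]
```

View pics/sw8.png

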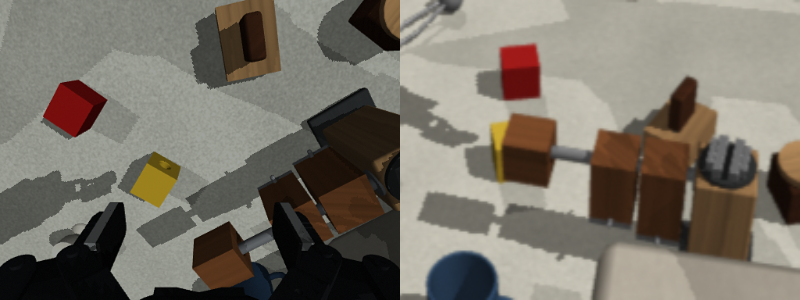

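The cap is on the rod with both blocks behind it (right). The key handle is at (254,36) in the left picture.

```bash
python3 - <<'E'
from h import *
z=np.load('w8.npz'); W=z['W']
tops(W,{'key':(.36,.5,.12,.28,.072,.09),'stand':(.34,.52,.1,.3,.031,.038)})
z=np.load('w7.npz')
E
```

```text
key 1543 [427.3 202.7] [20.4 49.9] 65.5 z 0.0835
stand 5201 [427.3 202.8] [70.5 90.2] 65.5 z 0.034
```

Call:
servo_tool(
  deltas=[
    [[0, 0, 0], -0.1, 8.54],
    [[0, 0, 0], -0.09, 8.54],
    [[2, -2.5, 0], 0, 8.54],
    [[2, -2.5, 0], 0, 8.54],
    [[2, -1, 0], 0, 8.54],
    [[0, 0, 0], 0, 8.54],
    [[0, 0, 0], 0, 8.54],
  ],
)

```text
clock: 25.32
position: [0.4559, 0.1775, 0.2492]
ee_rot: [0.856, 0.516, -0.018, 0.011]
ft_force: [0.8, -0.7, -0.0]
grip_width: 0.999
```

```bash
python3 - <<'E'
from h import *
p,d,K,Rm,t=cam('wrist'); W=cloud(d,K,Rm,t)
tops(W,{'key':(.36,.5,.12,.28,.075,.09),'stand':(.34,.52,.1,.3,.031,.038)}); go(.43,.2,.2,64)
hs=cv2.cvtColor(p,cv2.COLOR_BGR2HSV); dark=hs[...,2]<60; W2=W.copy(); W2[~dark]=np.nan
tops(W2,{'keydark':(.38,.48,.15,.25,.075,.09)})
cv2.imwrite('pics/w9.png',p)
E
```

```text
key 1141 [427.  202.8] [20.  49.6] 65.6 z 0.0837
stand 4480 [427.3 202.5] [70.1 90.4] 65.5 z 0.034
t 25.37 p [0.4558 0.1779 0.2491] x [ 0.465  0.884 -0.043] z [-0.019 -0.038 -0.999] f [0.5 0.3 0.3] g 1.0 q [-1.56  0.02  1.11  1.8   0.01  1.37  0.64]
before turn [ 0.96 -3.32  4.88] turn -0.031 after turn [ 1.06 -3.29  4.88]
keydark 1130 [426.9 202.7] [19.8 49.6] 65.4 z 0.0837
```

Call:
servo_tool(
  deltas=[
    [[1.2, -1.8, 0], -0.055, 8.54],
    [[0, -1.8, 2], 0, 8.54],
    [[0, 0, 3], 0, 8.54],
    [[0, 0, 3], 0, 8.54],
    [[0, 0, 3], 0, 8.54],
    [[0, 0, 0], 0, 8.54],
  ],
)

```text
clock: 25.87
position: [0.4297, 0.1977, 0.1382]
ee_rot: [0.847, 0.532, -0.015, 0.009]
ft_force: [-1.0, -0.7, -1.3]
grip_width: 0.996
```

```bash
python3 - <<'E'
from h import *
p,d,K,Rm,t=cam('wrist'); W=cloud(d,K,Rm,t); tops(W,{'key':(.36,.5,.14,.26,.08,.09)})
go(.4271,.2027,.05,65.5)
E
```

```text
key 2153 [426.4 202.9] [19.7 48.9] 65.6 z 0.0837
t 25.92 p [0.431  0.1977 0.1407] x [ 0.436  0.9   -0.033] z [-0.013 -0.03  -0.999] f [0.5 0.1 0. ] g 0.995 q [-1.55  0.13  1.1   1.98 -0.11  1.12  0.71]
before turn [ 0.57 -0.58  9.05] turn -0.023 after turn [ 0.59 -0.57  9.05]
```

Call:
servo_tool(
  deltas=[
    [[0.55, -0.55, 1], -0.023, 7],
    [[0, 0, 2.5], 0, 7],
    [[0, 0, 2.5], 0, 7],
    [[0, 0, 1.8], 0, 7],
    [[0, 0, 0], 0, 7],
  ],
)

```text
clock: 26.33
position: [0.4344, 0.2044, 0.0704]
ee_rot: [0.844, 0.537, -0.008, 0.008]
ft_force: [-0.4, 0.1, 1.3]
grip_width: 0.815
```

```bash
python3 - <<'E'
from h import *
go(.4268,.2028,.05,65.5)
E
```

```text
t 26.33 p [0.4344 0.2044 0.0704] x [ 0.423  0.906 -0.023] z [-0.005 -0.023 -1.   ] f [-0.4  0.1  1.3] g 0.815 q [-1.44  0.3   1.02  2.04 -0.28  0.97  0.85]
before turn [-0.42 -0.63  2.04] turn -0.01 after turn [-0.42 -0.63  2.04]
```

Call:
servo_tool(
  deltas=[
    [[-0.4, -0.6, 0.8], -0.01, 5],
    [[0, 0, 1], 0, 4],
    [[0, 0, 0], 0, 4],
    [[0, 0, 0], 0, 4],
  ],
)

```text
clock: 26.67
position: [0.4298, 0.2044, 0.057]
ee_rot: [0.841, 0.54, -0.005, 0.007]
ft_force: [-0.2, 0.1, 1.8]
grip_width: 0.465
```

```bash
python3 - <<'E'
from h import *
go(.4268,.2028,.05,65.5)
E
```

```text
t 26.67 p [0.4298 0.2044 0.057 ] x [ 0.416  0.909 -0.016] z [-0.001 -0.018 -1.   ] f [-0.2  0.1  1.8] g 0.465 q [-1.44  0.3   1.    2.07 -0.3   0.94  0.87]
before turn [-0.26 -0.22  0.7 ] turn -0.001 after turn [-0.26 -0.22  0.7 ]
```

Call:
servo_tool(
  deltas=[
    [[-0.25, -0.2, 0.5], 0, 4],
    [[0, 0, 0], 0, 4],
    [[0, 0, 0], 0, 1],
    [[0, 0, 0], 0, 1],
    [[0, 0, 0], 0, 1],
    [[0, 0, 0], 0, 1],
    [[0, 0, 0], 0, 1],
    [[0, 0, 0], 0, 1],
  ],
  force=70,
)

```text
clock: 27.33
position: [0.4276, 0.2038, 0.0538]
ee_rot: [0.841, 0.54, -0.004, 0.007]
ft_force: [-0.4, -0.4, -1.1]
grip_width: 0.221
```

Call:
servo_tool(
  deltas=[
    [[0, 0, -1], 0, 1],
    [[0, 0, -1.5], 0, 1],
    [[0, 0, -2], 0, 1],
    [[0, 0, -3], 0, 1],
    [[0, 0, -4], 0, 1],
    [[0, 0, -4], 0, 1],
    [[0, 0, -2], 0, 1],
    [[0, 0, 0], 0, 1],
  ],
)

```text
clock: 28.0
position: [0.428, 0.2019, 0.2378]
ee_rot: [0.844, 0.537, -0.007, 0.009]
ft_force: [0.3, -0.2, -1.1]
grip_width: 0.222
```

```bash
python3 - <<'E'
from h import *
p,d,K,Rm,t=cam('wrist'); W=cloud(d,K,Rm,t); o,r=st(); x,y,z=o['position']
tops(W,{'key':(x-.05,x+.05,y-.05,y+.05,z+.03,z+.045)})
go(.627,.2565,.25,84)
E
```

```text
t 28.05 p [0.4277 0.2016 0.2363] x [ 0.424  0.905 -0.022] z [-0.002 -0.023 -1.   ] f [ 0.7 -0.3 -1.2] g 0.22 q [-1.68 -0.1   1.1   1.87  0.11  1.33  0.52]
key 6285 [424.  201.2] [48.6 49. ] 26.9 z 0.2683
t 28.05 p [0.4277 0.2016 0.2363] x [ 0.424  0.905 -0.022] z [-0.002 -0.023 -1.   ] f [ 0.7 -0.3 -1.2] g 0.22 q [-1.68 -0.1   1.1   1.87  0.11  1.33  0.52]
before turn [13.38 15.73 -1.54] turn -0.333 after turn [ 7.51 19.25 -1.54]
```

Call:
servo_tool(
  deltas=[
    [[0, 0, -1.3], -0.11, 1],
    [[0, 0, 0], -0.11, 1],
    [[0, 0, 0], -0.11, 1],
    [[-0.2, 3, 0], 0, 1],
    [[-0.2, 3, 0], 0, 1],
    [[-0.2, 3, 0], 0, 1],
    [[-0.2, 3, 0], 0, 1],
    [[-0.1, 3, 0], 0, 1],
    [[0, 2, 0], 0, 1],
    [[0, 0, 0], 0, 1],
    [[0, 0, 0], 0, 1],
  ],
)

```text
clock: 28.97
position: [0.5768, 0.1758, 0.2342]
ee_rot: [0.74, 0.673, -0.017, 0.001]
ft_force: [-1.1, 0.5, -1.1]
grip_width: 0.223
```

```bash
python3 - <<'E'
from h import *
p,d,K,Rm,t=cam('wrist'); W=cloud(d,K,Rm,t); o,r=st(); np.savez('w10.npz',p=p,W=W); cv2.imwrite('pics/w10.png',p)
def box(z0,z1): return (W[...,2]>z0)&(W[...,2]<z1)&(abs(W[...,0]-.629)<.036)&(abs(W[...,1]-.258)<.036)
tops(W,{'btop':(.58,.68,.2,.31,.138,.146),'head':(.59,.67,.22,.295,.155,.163)})
q=W[box(.145,.152)]; print('slot floor',len(q)); 
if len(q)>20: print(cv2.minAreaRect((q[:,:2]*1000).astype(np.float32)), cv2.fitLine(q[:,:2].astype(np.float32),cv2.DIST_L2,0,.01,.01).ravel(), np.median(q[:,2]))
E
```

```text
t 29.02 p [0.5763 0.176  0.2341] x [ 0.094  0.995 -0.026] z [-0.025 -0.024 -0.999] f [-1.1  0.4 -1.3] g 0.226 q [-1.18  0.49  1.11  1.53 -0.42  1.42  1.43]
btop 2719 [628.3 245.5] [92.6 70. ] 87.5 z 0.1414
head 3191 [628.9 257.6] [46.4 54.3] 81.4 z 0.1588
slot floor 1931
((627.4832763671875, 256.6610412597656), (62.429527282714844, 65.50699615478516), 29.457128524780273) [ 0.40198427 -0.91564655  0.62018746  0.25292414] 0.14703172826977423
```

View pics/w10.png

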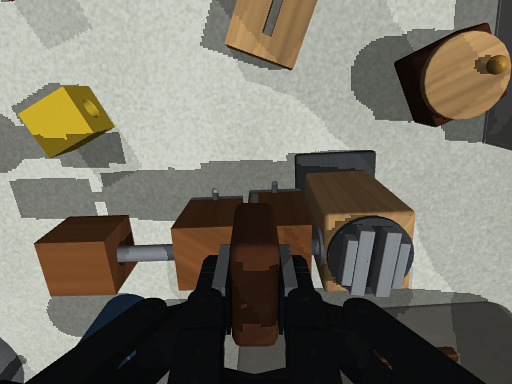

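Wrist view: the lock is at (370,257), its centre (0.6289, 0.2576), with the slot direction at -8.6° (lock ≈0.11 rad). The held key handle is at (255,270).

Call:
servo_tool(
  deltas=[
    [[2, 1.1, 0], 0.03, 1],
    [[2, 1.1, 0], 0.03, 1],
    [[2, 1.1, 0], 0, 1],
    [[1.7, 1, 0], 0, 1],
    [[0, 0, 0], 0, 1],
    [[0, 0, 0], 0, 1],
  ],
)

```text
clock: 29.52
position: [0.6249, 0.2504, 0.2302]
ee_rot: [0.76, 0.649, -0.018, -0.001]
ft_force: [-0.7, -0.2, -1.1]
grip_width: 0.219
```

```bash
python3 - <<'E'
from h import *
go(.630,.2588,.209,81.4)
E
```

```text
t 29.52 p [0.6249 0.2504 0.2302] x [ 0.156  0.987 -0.026] z [-0.029 -0.022 -0.999] f [-0.7 -0.2 -1.1] g 0.219 q [-1.09  0.66  1.03  1.32 -0.54  1.49  1.32]
before turn [0.97 0.42 2.09] turn -0.007 after turn [0.96 0.43 2.09]
```

Call:
servo_tool(
  deltas=[
    [[0.9, 0.4, 0.5], 0, 1],
    [[0, 0, 0.5], 0, 1],
    [[0, 0, 0], 0, 1],
  ],
)

```text
clock: 29.77
position: [0.6283, 0.2594, 0.2197]
ee_rot: [0.76, 0.649, -0.018, -0.001]
ft_force: [0.1, 0.4, -1.5]
grip_width: 0.221
```

```bash
python3 - <<'E'
from h import *
p,d,K,Rm,t=cam('wrist'); W=cloud(d,K,Rm,t); o,r=st(); np.savez('w11.npz',p=p,W=W); cv2.imwrite('pics/w11.png',p)
go(.630,.2588,.209,81.4)
p,d,K,Rm,t=cam('scene');cv2.imwrite('pics/s11.png',cv2.resize(p[150:260,310:420],None,fx=5,fy=5,interpolation=cv2.INTER_CUBIC))
E
```

```text
t 29.82 p [0.6283 0.2598 0.2201] x [ 0.155  0.988 -0.025] z [-0.028 -0.021 -0.999] f [ 0.8  1.  -1.4] g 0.223 q [-1.08  0.68  1.02  1.32 -0.55  1.48  1.31]
t 29.82 p [0.6283 0.2598 0.2201] x [ 0.155  0.988 -0.025] z [-0.028 -0.021 -0.999] f [ 0.8  1.  -1.4] g 0.223 q [-1.08  0.68  1.02  1.32 -0.55  1.48  1.31]
before turn [-0.04  0.21  1.11] turn -0.006 after turn [-0.04  0.21  1.11]
```

View pics/s11.png

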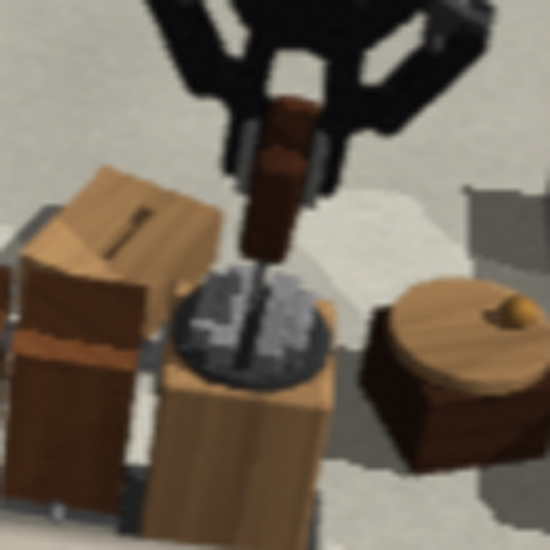

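The blade hangs right over the slot (crop (262,275)). Descending gently.

Call:
servo_tool(
  deltas=[
    [[0, 0.1, 0.4], -0.005, 1],
    [[0, 0, 0.4], 0, 1],
    [[0, 0, 0.4], 0, 1],
    [[0, 0, 0], 0, 1],
  ],
)

```text
clock: 30.2
position: [0.6291, 0.2577, 0.2081]
ee_rot: [0.759, 0.651, -0.017, -0.001]
ft_force: [-0.2, -0.3, -1.5]
grip_width: 0.224
```

```bash
python3 - <<'E'
from h import *
go(.630,.2588,.199,81.4)
E
```

```text
t 30.2 p [0.6291 0.2577 0.2081] x [ 0.152  0.988 -0.024] z [-0.027 -0.02  -0.999] f [-0.2 -0.3 -1.5] g 0.224 q [-1.08  0.68  1.02  1.33 -0.55  1.46  1.32]
before turn [0.14 0.09 0.91] turn -0.002 after turn [0.14 0.09 0.91]
```

Call:
servo_tool(
  deltas=[
    [[0.1, 0, 0.3], 0, 1],
    [[0, 0, 0.3], 0, 1],
    [[0, 0, 0.2], 0, 1],
    [[0, 0, 0], 0, 1],
  ],
)

```text
clock: 30.53
position: [0.629, 0.2582, 0.1991]
ee_rot: [0.759, 0.651, -0.017, -0.001]
ft_force: [0.4, -0.4, -1.6]
grip_width: 0.222
```

```bash
python3 - <<'E'
from h import *
go(.630,.2588,.199,81.4)
p,d,K,Rm,t=cam('wrist'); W=cloud(d,K,Rm,t); o,r=st(); x,y,z=o['position']
hs=cv2.cvtColor(p,cv2.COLOR_BGR2HSV); W[hs[...,1]<120]=np.nan
tops(W,{'key':(x-.05,x+.05,y-.05,y+.05,z+.02,z+.045)})
E
```

```text
t 30.53 p [0.629  0.2582 0.1991] x [ 0.152  0.988 -0.024] z [-0.028 -0.02  -0.999] f [ 0.4 -0.4 -1.6] g 0.222 q [-1.08  0.69  1.01  1.35 -0.56  1.44  1.32]
before turn [0.07 0.09 0.  ] turn -0.003 after turn [0.07 0.09 0.  ]
t 30.58 p [0.6291 0.2582 0.1993] x [ 0.153  0.988 -0.024] z [-0.027 -0.02  -0.999] f [ 0.1  0.2 -0.5] g 0.222 q [-1.08  0.69  1.01  1.35 -0.56  1.45  1.32]
key 5224 [625.1 265.8] [48.3 58.4] 29.0 z 0.229
```

Blade is in the slot (key bottom ≈0.149, no contact force). Turning clockwise.

Call:
servo_tool(
  deltas=[
    [[0, 0, 0], 0.08, 1],
    [[0, 0, 0], 0.08, 1],
    [[0, 0, 0], 0.08, 1],
    [[0, 0, 0], 0.08, 1],
    [[0, 0, 0], 0.08, 1],
    [[0, 0, 0], 0, 1],
  ],
)

```text
clock: 31.08
position: [0.6297, 0.2599, 0.1996]
ee_rot: [0.877, 0.48, -0.015, 0.002]
ft_force: [0.0, -0.1, -1.2]
grip_width: 0.223
```

```bash
python3 - <<'E'
from h import *
go(.6295,.2580,.199,-5)
E
```

```text
t 31.08 p [0.6297 0.2599 0.1996] x [ 0.539  0.842 -0.029] z [-0.026 -0.018 -1.   ] f [ 0.  -0.1 -1.2] g 0.223 q [-1.12  0.73  1.1   1.35 -0.63  1.47  0.95]
before turn [-0.17  0.09  0.07] turn 1.089 after turn [-0.    0.19  0.07]
```

Call:
servo_tool(
  deltas=[
    [[-0.15, 0.1, 0], 0.08, 1],
    [[0, 0, 0], 0.08, 1],
    [[0, 0, 0], 0.08, 1],
    [[0, 0, 0], 0.08, 1],
    [[0, 0, 0], 0.08, 1],
    [[0, 0, 0], 0.08, 1],
    [[0, 0, 0], 0, 1],
  ],
)

```text
clock: 31.67
position: [0.6302, 0.2603, 0.1999]
ee_rot: [0.966, 0.258, -0.014, 0.004]
ft_force: [-0.3, 0.2, -0.8]
grip_width: 0.224
```

```bash
python3 - <<'E'
from h import *
go(.6295,.2580,.199,-5)
E
```

```text
t 31.67 p [0.6302 0.2603 0.1999] x [ 0.867  0.498 -0.029] z [-0.024 -0.015 -1.   ] f [-0.3  0.2 -0.8] g 0.224 q [-1.15  0.78  1.19  1.35 -0.7   1.5   0.51]
before turn [-0.17  0.17  0.09] turn 0.609 after turn [-0.04  0.23  0.09]
```

Call:
servo_tool(
  deltas=[
    [[-0.15, 0.15, 0], 0.08, 1],
    [[0, 0, 0], 0.08, 1],
    [[0, 0, 0], 0.08, 1],
    [[0, 0, 0], 0.08, 1],
    [[0, 0, 0], 0.08, 1],
    [[0, 0, 0], 0.08, 1],
    [[0, 0, 0], 0, 1],
  ],
)

```text
clock: 32.25
position: [0.6308, 0.2601, 0.2002]
ee_rot: [1.0, 0.029, -0.011, 0.006]
ft_force: [-0.1, -0.2, -1.6]
grip_width: 0.225
```

```bash
python3 - <<'E'
from h import *
go(.6295,.2580,.199,-8)
E
```

```text
t 32.25 p [0.6308 0.2601 0.2002] x [ 0.998  0.057 -0.022] z [-0.021 -0.013 -1.   ] f [-0.1 -0.2 -1.6] g 0.225 q [-1.17  0.83  1.26  1.35 -0.77  1.52  0.08]
before turn [-0.13  0.2   0.12] turn 0.197 after turn [-0.09  0.22  0.12]
```

Call:
servo_tool(
  deltas=[
    [[-0.1, 0.15, 0], 0.06, 1],
    [[0, 0, 0], 0.06, 1],
    [[0, 0, 0], 0.06, 1],
    [[0, 0, 0], 0.05, 1],
    [[0, 0, 0], 0.05, 1],
    [[0, 0, 0], 0, 1],
  ],
)

```text
clock: 32.75
position: [0.6309, 0.2593, 0.2006]
ee_rot: [0.995, -0.097, -0.009, 0.007]
ft_force: [0.7, -0.5, -1.8]
grip_width: 0.222
```

```bash
python3 - <<'E'
from h import *
o,r=st(); print(np.round(o['torque'],2)); go(.6295,.2580,.199,-10)
p,d,K,Rm,t=cam('scene');cv2.imwrite('pics/s12.png',cv2.resize(p[150:260,230:420],None,fx=4,fy=4,interpolation=cv2.INTER_CUBIC))
E
```

```text
t 32.75 p [0.6309 0.2593 0.2006] x [ 0.981 -0.194 -0.016] z [-0.018 -0.012 -1.   ] f [ 0.7 -0.5 -1.8] g 0.222 q [-1.18  0.84  1.28  1.35 -0.78  1.52 -0.16]
[-0.07 -0.08  0.38]
t 32.75 p [0.6309 0.2593 0.2006] x [ 0.981 -0.194 -0.016] z [-0.018 -0.012 -1.   ] f [ 0.7 -0.5 -1.8] g 0.222 q [-1.18  0.84  1.28  1.35 -0.78  1.52 -0.16]
before turn [-0.11  0.15  0.16] turn -0.021 after turn [-0.11  0.15  0.16]
```

Torque is 0.38 N m, above the lock's 0.06, with the key 9° past the slot direction, so the lock is at its stop. I back off into the play and lift.

Call:
servo_tool(
  deltas=[
    [[0, 0, 0], -0.06, 1],
    [[0, 0, 0], -0.06, 1],
    [[0, 0, 0], 0, 1],
    [[0, 0, -0.8], 0, 1],
    [[0, 0, -0.8], 0, 1],
    [[0, 0, -1.5], 0, 1],
    [[0, 0, -2], 0, 1],
    [[-2, -1, 0], 0, 1],
    [[-3, -1, 0], 0, 1],
    [[-3, 0, 0], 0, 1],
    [[0, 0, 0], 0, 1],
  ],
)

```text
clock: 33.72
position: [0.5528, 0.2819, 0.2632]
ee_rot: [1.0, -0.028, -0.007, 0.007]
ft_force: [-0.6, -0.4, -0.9]
grip_width: 0.224
```

```bash
python3 - <<'E'
from h import *
p,d,K,Rm,t=cam('wrist'); W=cloud(d,K,Rm,t); cv2.imwrite('pics/w13.png',p)
tops(W,{'head':(.59,.67,.22,.295,.155,.163)})
p2,d,K,Rm,t=cam('scene'); W=cloud(d,K,Rm,t); tops(W,{'head':(.59,.67,.22,.295,.152,.163)})
p3,d,K,Rm,t=cam('top')
f=lambda i:cv2.resize(i,(400,300),interpolation=cv2.INTER_CUBIC)
cv2.imwrite('pics/m13.png',np.vstack([np.hstack([f(p),f(p2[180:260,300:410])]),np.hstack([f(p2[140:280,200:400]),f(p3[110:270,100:320])])]))
go(.4273,.2026,.2,65.5)
E
```

```text
head 2745 [628.8 258. ] [54.2 46.2] 87.4 z 0.159
head 383 [632.4 257.6] [53.4 49.5] 89.8 z 0.1578
t 33.87 p [0.5564 0.2808 0.2631] x [ 0.998 -0.058 -0.011] z [-0.012 -0.013 -1.   ] f [ 0.3  0.4 -1.4] g 0.224 q [-1.38  0.63  1.3   1.45 -0.59  1.53 -0.16]
before turn [-12.36   8.47   6.56] turn -1.202 after turn [-12.36  -8.47   6.56]
```

View pics/m13.png

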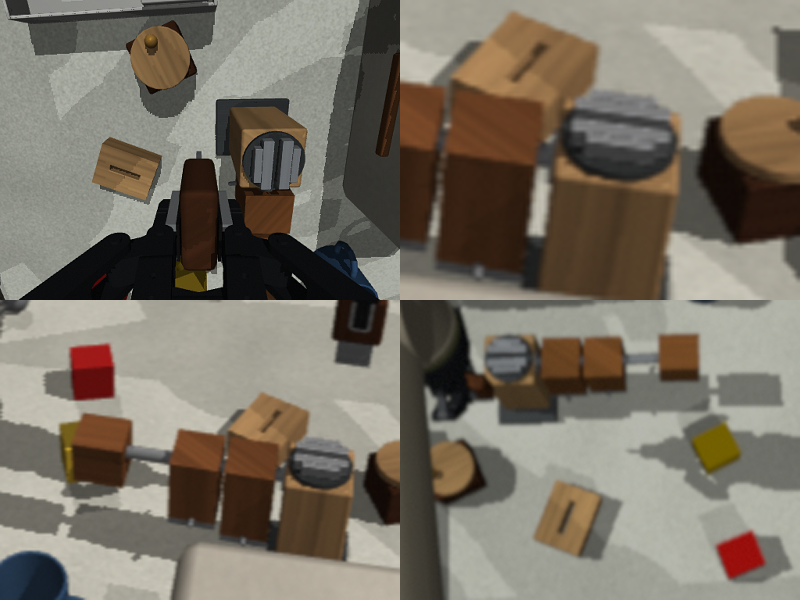

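Lock head's long axis now lies at 87.4° (bracket y is 87.8°), so it is locked. Cap and blocks are in place, with the stand slot free at (123,172) in the wrist view. Returning the key.

Call:
servo_tool(
  deltas=[
    [[-2, 1.3, 0], 0, 1],
    [[-2.5, 1.7, 0], 0, 1],
    [[-2.5, 1.7, 0], 0, 1],
    [[-2.5, 1.7, 0], 0, 1],
    [[-1.5, 1, 0], 0, 1],
    [[0, 0, 0], 0, 1],
  ],
)

```text
clock: 34.37
position: [0.4554, 0.2109, 0.2675]
ee_rot: [0.999, -0.037, -0.003, 0.01]
ft_force: [0.3, -0.4, -0.6]
grip_width: 0.22
```

Call:
servo_tool(
  deltas=[
    [[0, 0, 0], -0.11, 1],
    [[0, 0, 0], -0.11, 1],
    [[0, 0, 0], -0.11, 1],
    [[0, 0, 0], -0.11, 1],
    [[0, 0, 0], -0.11, 1],
    [[0, 0, 0], -0.11, 1],
    [[0, 0, 0], -0.11, 1],
    [[0, 0, 0], -0.11, 1],
    [[0, 0, 0], -0.11, 1],
    [[0, 0, 0], -0.11, 1],
    [[0, 0, 0], -0.1, 1],
    [[0, 0, 0], 0, 1],
  ],
)

```text
clock: 35.37
position: [0.4701, 0.2017, 0.2767]
ee_rot: [0.838, 0.545, -0.003, 0.007]
ft_force: [0.5, 0.1, -1.8]
grip_width: 0.22
```

```bash
python3 - <<'E'
from h import *
go(.4273,.2026,.12,65.5)
E
```

```text
t 35.37 p [0.4701 0.2017 0.2767] x [ 0.406  0.914 -0.012] z [ 0.002 -0.014 -1.   ] f [ 0.5  0.1 -1.8] g 0.22 q [-1.66  0.07  1.23  1.73 -0.05  1.4   0.73]
before turn [-1.47 -4.07 15.66] turn 0.009 after turn [-1.51 -4.05 15.66]
```

Call:
servo_tool(
  deltas=[
    [[-0.7, -2, 1], 0.005, 1],
    [[-0.7, -2, 2], 0, 1],
    [[0, 0, 3], 0, 1],
    [[0, 0, 3], 0, 1],
    [[0, 0, 2], 0, 1],
    [[0, 0, 0], 0, 1],
  ],
)

```text
clock: 35.87
position: [0.4341, 0.2008, 0.1663]
ee_rot: [0.85, 0.527, 0.0, 0.01]
ft_force: [0.0, -0.5, -1.9]
grip_width: 0.223
```

```bash
python3 - <<'E'
from h import *
p,d,K,Rm,t=cam('wrist'); W=cloud(d,K,Rm,t); o,r=st(); x,y,z=o['position']
hs=cv2.cvtColor(p,cv2.COLOR_BGR2HSV); Wd=W.copy(); Wd[(hs[...,1]<120)]=np.nan
tops(Wd,{'key':(x-.05,x+.05,y-.04,y+.04,z+.02,z+.045)})
go(.4273,.2026,.1,65.5)
E
```

```text
t 35.92 p [0.435  0.2005 0.1679] x [ 0.445  0.895 -0.01 ] z [ 0.012 -0.017 -1.   ] f [ 0.  -0.5 -0.6] g 0.223 q [-1.74  0.06  1.26  1.97 -0.04  1.16  0.64]
key 5251 [423.6 201.7] [58.6 56.5] 25.0 z 0.1964
t 35.92 p [0.435  0.2005 0.1679] x [ 0.445  0.895 -0.01 ] z [ 0.012 -0.017 -1.   ] f [ 0.  -0.5 -0.6] g 0.223 q [-1.74  0.06  1.26  1.97 -0.04  1.16  0.64]
before turn [-0.09 -0.91  6.78] turn -0.034 after turn [-0.06 -0.91  6.78]
```

Call:
servo_tool(
  deltas=[
    [[0, -0.9, 1], -0.034, 1],
    [[0, 0, 2], 0, 1],
    [[0, 0, 2], 0, 1],
    [[0, 0, 1], 0, 1],
    [[0, 0, 0], 0, 1],
  ],
)

```text
clock: 36.33
position: [0.4351, 0.2039, 0.1138]
ee_rot: [0.845, 0.534, 0.004, 0.012]
ft_force: [-0.5, -0.8, -0.8]
grip_width: 0.221
```

```bash
python3 - <<'E'
from h import *
go(.4273,.2026,.09,65.5)
E
```

```text
t 36.33 p [0.4351 0.2039 0.1138] x [ 0.429  0.903 -0.005] z [ 0.02  -0.015 -1.   ] f [-0.5 -0.8 -0.8] g 0.221 q [-1.63  0.21  1.2   2.03 -0.2   1.03  0.79]
before turn [-0.44 -0.7   2.37] turn -0.016 after turn [-0.43 -0.71  2.37]
```

Call:
servo_tool(
  deltas=[
    [[-0.4, -0.8, 0.5], -0.016, 1],
    [[0, 0, 0.9], 0, 1],
    [[0, 0, 0], 0, 1],
  ],
)

```text
clock: 36.58
position: [0.4303, 0.2037, 0.1042]
ee_rot: [0.843, 0.538, 0.006, 0.013]
ft_force: [-0.7, -0.0, -1.1]
grip_width: 0.223
```

```bash
python3 - <<'E'
from h import *
go(.4263,.2034,.09,65.5)
p,d,K,Rm,t=cam('scene');cv2.imwrite('pics/s14.png',cv2.resize(p[150:230,300:380],None,fx=6,fy=6,interpolation=cv2.INTER_CUBIC))
E
```

```text
t 36.58 p [0.4303 0.2037 0.1042] x [ 0.421  0.907 -0.004] z [ 0.024 -0.015 -1.   ] f [-0.7 -0.  -1.1] g 0.223 q [-1.64  0.21  1.2   2.05 -0.2   1.01  0.79]
before turn [-0.19 -0.39  1.41] turn -0.007 after turn [-0.19 -0.39  1.41]
```

Call:
servo_tool(
  deltas=[
    [[-0.2, -0.4, 0.3], -0.005, 1],
    [[0, 0, 0], 0, 1],
  ],
)

```text
clock: 36.8
position: [0.4279, 0.2038, 0.1041]
ee_rot: [0.842, 0.539, 0.008, 0.013]
ft_force: [-0.8, -0.2, -2.4]
grip_width: 0.224
```

```bash
python3 - <<'E'
from h import *
go(.4261,.2034,.09,65.5)
p,d,K,Rm,t=cam('scene');cv2.imwrite('pics/s14.png',cv2.resize(p[150:230,300:380],None,fx=6,fy=6,interpolation=cv2.INTER_CUBIC))
E
```

```text
t 36.8 p [0.4279 0.2038 0.1041] x [ 0.419  0.908 -0.001] z [ 0.027 -0.014 -1.   ] f [-0.8 -0.2 -2.4] g 0.224 q [-1.66  0.2   1.21  2.06 -0.19  1.    0.78]
before turn [-0.11 -0.19  1.4 ] turn -0.005 after turn [-0.11 -0.19  1.4 ]
```

View pics/s14.png

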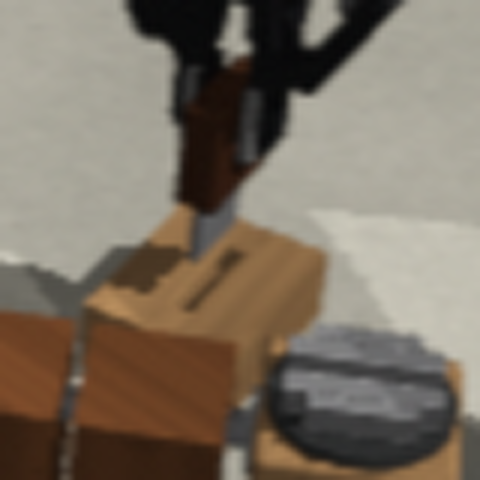

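The blade is parallel to and above the slot (crop: blade (215,240), slot (215,280)). Descending.

Call:
servo_tool(
  deltas=[
    [[-0.1, -0.3, 0.5], -0.005, 1],
    [[0, 0, 0.7], 0, 1],
    [[0, 0, 0], 0, 1],
  ],
)

```text
clock: 37.1
position: [0.4259, 0.2054, 0.0926]
ee_rot: [0.841, 0.542, 0.009, 0.012]
ft_force: [0.1, 0.0, -1.5]
grip_width: 0.224
```

```bash
python3 - <<'E'
from h import *
go(.4259,.2034,.08,65.5)
E
```

```text
t 37.1 p [0.4259 0.2054 0.0926] x [0.413 0.911 0.002] z [ 0.029 -0.011 -1.   ] f [ 0.1  0.  -1.5] g 0.224 q [-1.64  0.22  1.19  2.07 -0.22  0.97  0.81]
before turn [-0.18  0.05  1.26] turn 0.002 after turn [-0.18  0.05  1.26]
```

Call:
servo_tool(
  deltas=[
    [[-0.18, 0, 0.4], 0, 1],
    [[0, -0.05, 0.4], 0, 1],
    [[0, 0, 0.4], 0, 1],
    [[0, 0, 0], 0, 1],
  ],
)

```text
clock: 37.43
position: [0.4246, 0.2032, 0.0788]
ee_rot: [0.841, 0.541, 0.009, 0.013]
ft_force: [-0.1, -0.7, -1.2]
grip_width: 0.22
```

```bash
python3 - <<'E'
from h import *
go(.4259,.2034,.054,65.5)
E
```

```text
t 37.43 p [0.4246 0.2032 0.0788] x [0.414 0.91  0.001] z [ 0.028 -0.012 -1.   ] f [-0.1 -0.7 -1.2] g 0.22 q [-1.61  0.25  1.16  2.09 -0.25  0.95  0.83]
before turn [0.07 0.03 2.48] turn 0.001 after turn [0.07 0.03 2.48]
```

Call:
servo_tool(
  deltas=[
    [[0.05, 0, 0.6], 0, 1],
    [[0, 0, 0.7], 0, 1],
    [[0, 0, 0.6], 0, 1],
    [[0, 0, 0.3], 0, 1],
    [[0, 0, 0], 0, 1],
  ],
)

```text
clock: 37.85
position: [0.4257, 0.2032, 0.054]
ee_rot: [0.841, 0.541, 0.008, 0.013]
ft_force: [-0.2, 1.5, 2.2]
grip_width: 0.224
```

```bash
python3 - <<'E'
from h import *
go(.4273,.2026,.054,65.5)
E
```

```text
t 37.85 p [0.4257 0.2032 0.054 ] x [ 0.414  0.91  -0.   ] z [ 0.028 -0.013 -1.   ] f [-0.2  1.5  2.2] g 0.224 q [-1.54  0.31  1.1   2.1  -0.32  0.9   0.89]
before turn [0.01 0.17 0.  ] turn 0.001 after turn [0.01 0.17 0.  ]
```

Seated: the handle is resting on the stand and the force has turned upward. I release, lift and check.

Call:
servo_tool(
  deltas=[
    [[0, 0, 0], 0, 2.5],
    [[0, 0, 0], 0, 4],
    [[0, 0, 0], 0, 6],
    [[0, 0, 0], 0, 6],
    [[0, 0, 0], 0, 6],
    [[0, 0, -1], 0, 6],
    [[0, 0, -2], 0, 6],
    [[0, 0, -4], 0, 6],
    [[0, 0, -4], 0, 6],
    [[0, 0, -4], 0, 6],
    [[-3, -2, 0], 0, 6],
    [[0, 0, 0], 0, 6],
  ],
)

```text
clock: 38.85
position: [0.3964, 0.1931, 0.1888]
ee_rot: [0.84, 0.543, 0.005, 0.009]
ft_force: [0.5, -0.5, -1.3]
grip_width: 0.702
```

```bash
python3 - <<'E'
from h import *
o,r=st()
p2,d,K,Rm,t=cam('wrist'); W=cloud(d,K,Rm,t)
hs=cv2.cvtColor(p2,cv2.COLOR_BGR2HSV); W2=W.copy(); W2[(hs[...,2]>70)|(hs[...,1]<60)]=np.nan
tops(W2,{'key':(.38,.48,.14,.26,.078,.09)}); tops(W,{'stand':(.34,.52,.1,.3,.031,.038)})
p,d,K,Rm,t=cam('scene'); W=cloud(d,K,Rm,t); np.savez('sE.npz',p=p,W=W)
tops(W,{'head':(.59,.67,.22,.295,.152,.163),'cap':(.58,.67,-.05,.06,.14,.155),'egg':(.48,.57,-.27,-.17,.04,.065)})
cv2.imwrite('pics/m15.png',np.hstack([cv2.resize(p2,(400,300)),cv2.resize(p[140:280,200:400],(400,300),interpolation=cv2.INTER_CUBIC)]))
E
```

```text
t 38.85 p [0.3964 0.1931 0.1888] x [ 0.411  0.912 -0.001] z [ 0.019 -0.009 -1.   ] f [ 0.5 -0.5 -1.3] g 0.702 q [-1.78 -0.29  1.09  2.03  0.29  1.25  0.35]
key 1348 [424.9 202.7] [19.9 48.9] 65.2 z 0.0836
stand 4909 [427.3 202.6] [70.2 91. ] 65.7 z 0.034
head 381 [632.9 257.5] [53.9 49.1] 87.2 z 0.1579
cap 451 [624.3  23.8] [56.9 54.3] 87.2 z 0.1461
egg 248 [ 526.3 -215.8] [49.7 45.4] 18.7 z 0.0544
```

View pics/m15.png

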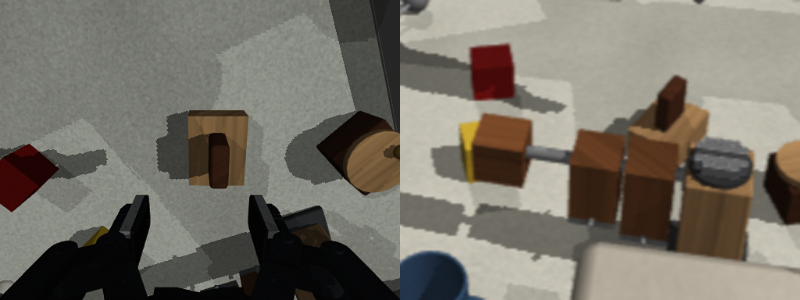

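Final picture: key upright in its stand, lock slot along y, and both blocks and the cap on the rod. Handing in.

```bash
python3 -c "
from h import *
z=np.load('sE.npz'); W=z['W']
tops(W,{'a':(.585,.67,.163,.214,.138,.144),'b':(.585,.67,.1,.158,.138,.144)})
print(order.hand_in())"
```

```text
a 424 [629.4 188.1] [50.2 60.3] 88.7 z 0.1403
b 423 [626.8 128.9] [52.1 59.4] 87.2 z 0.1404
the job is handed in; nothing more can be done
None
```

The utensil rail is back together and the job is handed in; the hand-in gives no verdict. Only two hook blocks were present, the 92 mm and the 80 mm. I threaded them tallest first, pushed the cap on, turned the lock with the key, and put the key back in its stand.

My last checks, from the camera images:
- **Blocks:** the 92 mm block's hole is about 70 mm from the bracket's centre and the 80 mm block's about 129 mm, so they are in the right order. Both tops are at 140 mm, which means they hang on the rod.
- **Cap:** its seat is within about 2 mm of the rod tip. I felt about 12 N of contact when it went home.
- **Lock:** the slot lies along the bracket's y axis, and I turned it against the stop (0.38 N m felt).
- **Key:** it stands upright, about 2.4 mm from the centre of its slot.
- **Bystanders:** the egg cup is where it started. I never went near the pepper box, though I did not measure it again at the end.

No check failed. The scene and top cameras differed from the wrist camera by about 3 mm in x, so I used the wrist camera for the fits. The run took about 39 s of the 208 s allowed.

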